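# Fine sieve from behind the others on the crowded hook

## Task

Get the red-handled fine sieve from the back of the crowded hook: first hang the two sieves in front of it on the spare hook, which has been knocked crooked, sliding the first right back to the stop flange to make room for the second. Then take the fine sieve off and set it, handle up, down on the bottom of the enamel rinsing pot. Feel your way gently and strain neither hook nor pot, touching each no harder than about 10 N; leave the other things on the table where they are.

Things in the scene. Friction and masses are not known exactly. Their poses are not given: they have to be found in the camera images.
- rack: Steel utensil rail on two posts 340 mm apart with feet 130 long; origin on the table midway between the posts, y along the rail, -x towards the robot. Rail top 235 high. Two hooks are clipped on it, towards the robot; either may be the crowded one. Each hook is damaged by more than 20 N from anything, gripping it included; so is the pot.
- busy: Crowded hook: steel rod 6 mm in diameter, straight and level out of a round stop flange, 20 across, 40 in front of the rail. Origin: rod axis at the flange's front face. The rod runs along its -x for 108, then the end turns up; foremost point at 119, tip's top 10 above the axis. A sieve raised 11 (more than 7, less than 16) passes the tip without touching. Sieves hang about 25, 56 and 89 mm from the flange.
- spare: Flange of the empty spare hook: same sizes, origin and axes as the crowded one. But its rod was knocked sideways and is jammed: from the origin it runs level, up to 0.2 rad to either side of -x (tip up to 23 mm off). This pose does not tell the angle: find it by touch or sight and slide along the rod's own line. It does not give. Holds two sieves 30 apart if the first is slid right back.
- coarse: Coarse sieve, blue handle, in front on the crowded hook (first or second). All three sieves: flat handle 26 mm wide (y), 6 thick (x), z up; origin in the eye, where the rod's axis lies when it hangs. Eye: slot 12 wide, its flat roof 3 above the origin, floor 19 below, handle's top end 11 above. Solid handle 19 to 94 below; round frame 66 across, 20 thick, centre 126 below. 0.06 to 0.13 kg.
- medium: Medium sieve, yellow handle, the other of the two in front on the crowded hook. Same shape and sizes as the coarse one. Slid right back on the spare hook, a sieve's handle meets the flange, its origin then 3 to 6 mm in front of the flange's face.
- fine: Fine sieve, red handle, the wanted one: rearmost on the crowded hook, nearest the rail. Same shape and sizes as the coarse one; lowest point 159 mm below the origin.
- fine_frame (a point): Centre of the fine sieve's round frame.
- pot: Rinsing pot: deep rectangular white enamel pot with a blue rim, fixed to the table; outside 66 (x) by 86 (y) by 98 mm high, walls and floor 5 thick, mouth 56 by 76. Origin: centre of its underside. The 66 wide sieve frame goes in along the longer side (y), stands on the floor and its handle then leans on the rim. It stands left or right of the rail.
- dish: Bystander: shallow glass dish, 84 across and 15 high, in the big shallow white sorting tray (220 by 300, 26 high). Origin: centre of its underside.
- forceps: Bystander: steel forceps 125 long lying in the sorting tray. Origin: middle of its length, underside.
- jar_near: Bystander: amber glass specimen jar, black cap, 48 across, 62 high, beyond the pot. Origin: centre of its underside.
- jar_rail: Bystander: green glass specimen jar, white cap, 44 across, 55 high, behind the rail. Origin: centre of its underside.
- washer: Bystander: white bottle with a red cap, 60 across, 150 high, at the back. Origin: centre of its underside.
- tin: Bystander: plain aluminium tin, 68 across, 45 high, at the back. Origin: centre of its underside.
There are look-alikes about, which are no part of the job. Leave any orange look-alike of the medium alone.

How it is judged:
By the outcome, as a careful person would: the job done as asked, in the order asked, and still so for the second after the job is handed in, with the robot touching nothing.
It also fails if it takes over 72 s, if anything falls off the work surface, if the arm or the gripper's body presses on something with over 40 N, if the wrist force passes 120 N, or if a joint passes its speed limit or range.

## Robot

A 6-joint arm with a two-finger parallel gripper is mounted at the origin on the work surface. World frame = base frame: x ahead of the robot, y to its left, z up, the work surface at z = 0. Lengths are in mm, angles in rad, forces in N, time in s.
With the tool pointing down it reaches from about 350 to 875 mm from the base axis. Payload 4.2 kg.
Tool frame: the origin (TCP) lies at the very end of the fingers, on their centre line; the grasp point (between the pads) lies 19 mm behind it (manip.pinch_z is the distance from the TCP to the grasp point, in mm); z points along the fingers, x is the direction in which the jaws open and shut, and the axes are right-handed (so a half turn about z gives the same grasp; the last joint's range is limited). The gripper opens to 87 mm and grips with 3 to 60 N. Pads are 19 mm wide; open, the fingers measure 117 mm over their backs; the gripper's body (75 mm by 190 mm) begins 51 mm behind the grasp point.
Start: joints at [-0.88, 0.385, 0.008, 0, -1.194, -0.259], TCP at [261.579, -567.605, 222.55] pointing down, gripper open.
Joint ranges: [-3.14, 3.14], [-1.21, 2.06], [-1.07, 1.41], [-3.16, 2.05], [-2.99, -0.16], [-3.1, 3.1]. Speed limits (rad/s): [2.79, 2.79, 3.14, 3.14, 3.14, 3.14].

## Interface

Orientations are given as a 3x3 rotation matrix whose columns are the frame's x, y, z axes.
In Python, from workcell import manip gives the robot as it stands. The module is installed in compiled form; this text tells all that it offers.
- The arm moves only by the shell command python3 -m creep 'ROWS' [FORCE]. ROWS is JSON, a list of rows, each a list of 5 numbers: the shift along the tool's x, y, z in m, then the turn about the tool's z in degrees, then the opening in per cent of the stroke, from 0 (shut) to 100 (fully open). In form: [[tx, ty, tz, spin, gripper], ...]. A call has 1 to 8 rows; each row shifts and turns the commanded pose from where the row before left it, along the tool's axes as they then stand; what a row does not reach is not made up. A row lasts 1/10 s, in which the tool goes at most 50 mm and 8.59 degrees, less where a joint would pass 70% of its speed; a pose out of reach is approached as far as the arm can. A call with a gripper value outside its range is refused whole. The fingers move at their own pace and stop on an object; FORCE is the grip in N (left out, the last holds). Time passes only in rows, so rows that do not move let the fingers close. It gives the time, the measured TCP pose, the force and the opening at its end, in the units of the state.
- manip.get_obs(): the state, without advancing time (a new reading comes with each control period).
- manip.camera(name): name is "scene" or "top" or "wrist"; returns (picture, depth): 384x512x3 uint8, red, green, blue; 384x512 float32, mm along the optical axis (not along the pixel's ray), 0 where there is no reading.
- manip.camera_params(name): a dict with "fx", "fy", "cx", "cy" (pixels), "rvec" (rotation vector, rad) and "tvec" (3), from world to camera coordinates, as OpenCV has them. Camera axes: x right, y down, z forward; pixel columns grow to the right and rows downward; lengths in mm; the calibration is good to about 2 mm. A picture is of the moment at which its call begins: read the wrist's pose just before it. camera_params takes no time and is no camera call; for the wrist camera it gives the pose at the moment of the call.
- manip.job_done(): hands the job in, once; it reports no verdict.
The state is a dict: "t": time; "q": joint angles; "qd": joint speeds; "joint_efforts": joint torques, N m; "position": TCP position; "tool_rot": TCP orientation; "wrist_force": force on the tool from outside, world axes, zero at the start; "wrist_torque": the same for the moment, N m; "gripper_width": opening from 0.0 (shut) to 1.0 (fully open).
Only numpy, scipy, OpenCV 4.12 (cv2) and the standard library are available. Lean on these libraries where they do the work, as an engineer would, in place of code of your own. Each camera call takes 0.05 s, during which the arm holds its last target.

## Working session

There is one attempt and no reset: what is moved stays moved. The work goes in short steps, Python scripts to look and compute and a shell command to move; the robot and the scene stay as the last step left them, time stands still between calls to the robot, and variables do not carry over. Pictures are saved under pics/ and viewed, and the job is handed in when it is done.

```bash
ls; mkdir -p pics; cat > h.py <<'E'
import numpy as np, cv2
from workcell import manip
def P(name):
    p=manip.camera_params(name); R,_=cv2.Rodrigues(np.array(p["rvec"],float)); t=np.array(p["tvec"],float).ravel()
    return p,R,t
def snap(name,f):
    p=P(name); im,d=manip.camera(name); cv2.imwrite("pics/"+f+".png",im[:,:,::-1]); np.savez("pics/"+f+".npz",im=im,d=d,R=p[1],t=p[2],k=[p[0][k] for k in("fx","fy","cx","cy")])
    return im,d
def load(f):
    z=np.load("pics/"+f+".npz"); return z["im"],z["d"],z["R"],z["t"],z["k"]
def pt(f,u,v):
    im,d,R,t,k=load(f); z=d[int(round(v)),int(round(u))]; c=np.array([(u-k[2])/k[0]*z,(v-k[3])/k[1]*z,z]); return R.T@(c-t)
def cloud(f):
    im,d,R,t,k=load(f); v,u=np.mgrid[:d.shape[0],:d.shape[1]]
    c=np.stack([(u-k[2])/k[0]*d,(v-k[3])/k[1]*d,d],-1); w=(c-t)@R; w[d==0]=np.nan; return im,w
def ray(f,u,v):
    im,d,R,t,k=load(f); return -R.T@t, R.T@np.array([(u-k[2])/k[0],(v-k[3])/k[1],1.])
def onplane(f,u,v,ax,val):
    o,r=ray(f,u,v); return o+r*(val-o[ax])/r[ax]
def proj(f,X):
    im,d,R,t,k=load(f); c=R@np.array(X,float)+t; return k[0]*c[0]/c[2]+k[2],k[1]*c[1]/c[2]+k[3]
E
python3 - <<'E'
from h import *
snap("scene","s0");snap("top","t0");snap("wrist","w0")
for n in("scene","top","wrist"):
    p,R,t=P(n);print(n,p["fx"],-R.T@t,R[2])
o=manip.get_obs();print(o)
E
```

```text
pics
scene 412.6415809818342 [1302.50981975 -135.03840362  959.94970835] [-0.66592908  0.12723705 -0.73508448]
top 413.8738326168694 [ 366.38943496    5.25249195 1125.05330411] [ 0.21778302 -0.02681023 -0.97562891]
wrist 307.5441102865881 [ 198.63378392 -595.99900421  382.86036822] [ 0.22695825  0.10659601 -0.96805333]
{'t': 0.15, 'q': array([-8.80398278e-01,  3.85393104e-01,  6.96697517e-03, -3.77631538e-04,
       -1.19404036e+00, -2.58619575e-01]), 'qd': array([ 4.27134562e-05, -3.46446644e-03,  4.88730941e-03,  7.13142592e-04,
        1.57610070e-03, -1.59763692e-03]), 'joint_efforts': array([ 1.32340824e-04, -3.91052341e+01,  1.87586975e+01,  4.22236517e+00,
        1.23582920e-02, -1.39103317e-04]), 'position': array([ 261.39307502, -567.21022127,  221.7098083 ]), 'tool_rot': array([[-4.18359586e-01,  9.08281139e-01, -7.92886829e-04],
       [ 9.08279886e-01,  4.18360328e-01,  1.51128890e-03],
       [ 1.70438760e-03, -8.79009599e-05, -9.99998544e-01]]), 'wrist_force': array([0.11479385, 0.39389444, 0.61153557]), 'wrist_torque': array([ 0.05862747, -0.00707297, -0.00480175]), 'gripper_width': 1.0007224865539297}
```

View pics/s0.png

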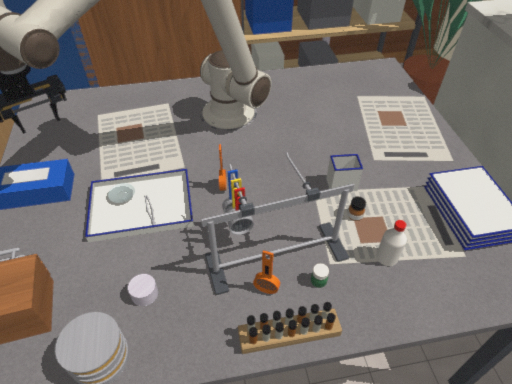

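View pics/t0.png

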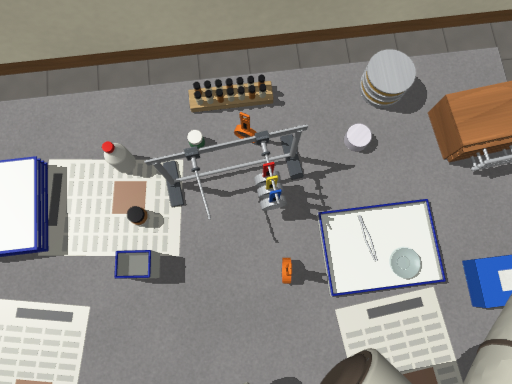

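View pics/w0.png

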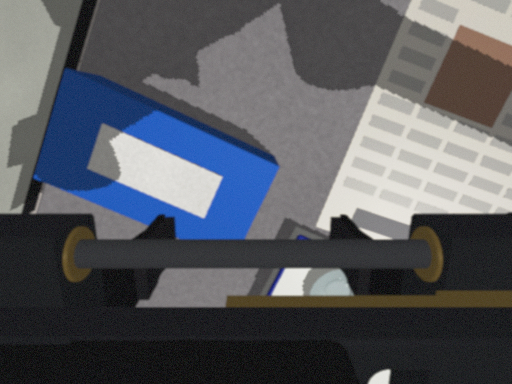

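```bash
python3 - <<'E'
from h import *
im=cv2.imread("pics/t0.png")
cv2.imwrite("pics/t0c.png",cv2.resize(im[110:290,100:320],None,fx=3.6,fy=3.3,interpolation=cv2.INTER_CUBIC))
im=cv2.imread("pics/s0.png")
cv2.imwrite("pics/s0c.png",cv2.resize(im[135:305,190:370],None,fx=4,fy=3.5,interpolation=cv2.INTER_CUBIC))
E
```

```text
(no output)
```

View pics/t0c.png

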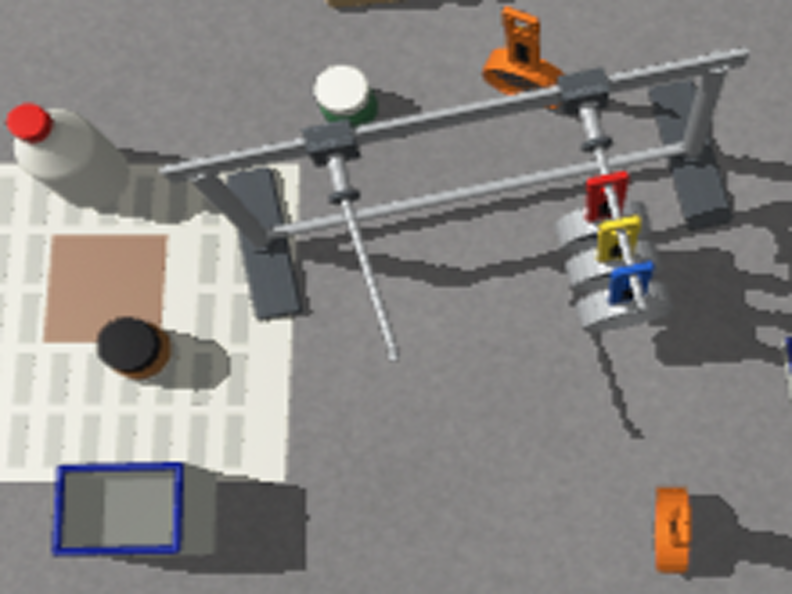

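View pics/s0c.png

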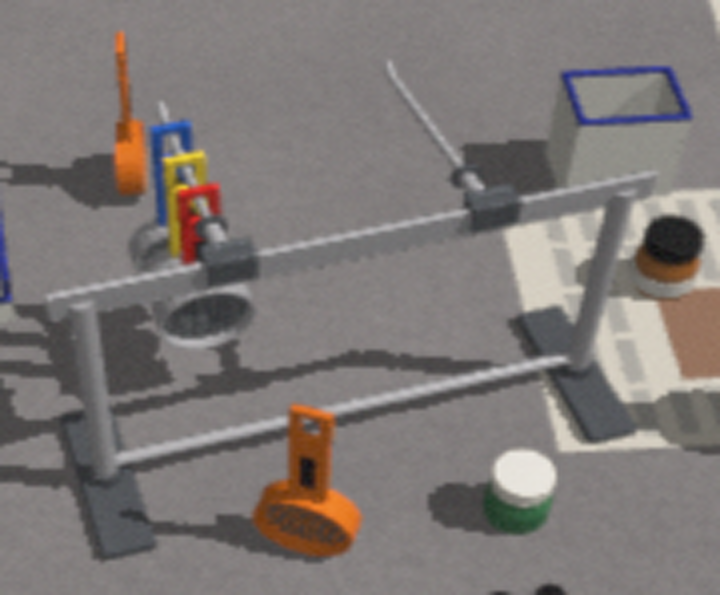

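```bash
python3 - <<'E'
from h import *
np.set_printoptions(precision=1,suppress=True)
for f in("t0","s0"):
    im,w=cloud(f); hsv=cv2.cvtColor(im,cv2.COLOR_RGB2HSV); H,S,V=cv2.split(hsv)
    roi=np.zeros(H.shape,bool)
    if f=="t0": roi[150:225,245:300]=1
    else: roi[160:215,220:255]=1
    for n,lo,hi in(("red",170,6),("yel",22,35),("blue",100,125)):
        m=((H>=lo)|(H<=hi)) if lo>hi else (H>=lo)&(H<=hi)
        m&=roi&(S>150)&(V>100)
        p=w[m];v,u=np.nonzero(m)
        top=p[:,2]>np.nanpercentile(p[:,2],50)
        print(f,n,m.sum(),u.mean(),v.mean(),"med",np.nanmedian(p,0),"max z",np.nanpercentile(p[:,2],[50,80,95]),"y",np.nanpercentile(p[:,1],[2,98]),"x",np.nanpercentile(p[:,0],[2,50,98]))
# rod/ rail points in top
im,w=cloud("t0")
for nm,(a,b) in dict(rod=((198,174),(208,216)),rail=((150,160),(305,128)),brod=((263,140),(267,158))).items():
    for s in np.linspace(0,1,9):
        u=a[0]+s*(b[0]-a[0]);v=a[1]+s*(b[1]-a[1])
        win=w[int(v)-1:int(v)+2,int(u)-3:int(u)+4].reshape(-1,3); win=win[win[:,2]>150]
        print(nm,u,v,len(win),win.mean(0) if len(win) else None, win[:,2].max() if len(win) else None)
E
```

```text
t0 red 44 267.77272727272725 165.0 med [623.1 -48.8 230.3] max z [230.3 232.5 233.7] y [-64.9 -38. ] x [620.  623.1 685.8]
t0 yel 75 270.81333333333333 180.4 med [589.9 -50.1 215.4] max z [215.4 230.9 232.8] y [-66.2 -41.2] x [588.1 589.9 594.2]
t0 blue 33 274.6363636363636 191.72727272727272 med [558.9 -55.8 231.3] max z [231.3 232.6 233.2] y [-68.6 -45.3] x [555.8 558.9 562.3]
s0 red 86 238.1046511627907 196.65116279069767 med [627.3 -53.8 210. ] max z [210.  230.7 234. ] y [-59.1 -38.4] x [623.3 627.3 629.9]
s0 yel 93 234.36559139784947 188.8709677419355 med [594.9 -59.4 212.5] max z [212.5 230.8 234.3] y [-63.8 -40.7] x [591.1 594.9 597.7]
s0 blue 47 231.2340425531915 176.6595744680851 med [562.  -63.6 226.1] max z [226.1 232.5 233.7] y [-66.5 -45.6] x [558.1 562.  564.9]
rod 198.0 174.0 9 [621.7 113.3 222.9] 225.12763281419538
rod 199.25 179.25 8 [609.3 110.8 223.6] 226.57103948941923
rod 200.5 184.5 9 [597.7 108.5 223.4] 225.63072901727813
rod 201.75 189.75 8 [585.4 106.1 224. ] 227.4025712050829
rod 203.0 195.0 8 [571.8 103.7 223.4] 225.7033077388793
rod 204.25 200.25 9 [560.1
[... 574 characters left out ...]
 136.0 21 [687.8 -52.9 236.9] 243.0152134211276
rail 285.625 132.0 20 [696.  -98.1 226.8] 234.9548183386741
rail 305.0 128.0 16 [ 700.8 -143.4  226.1] 236.34236354584
brod 263.0 140.0 21 [681.6 -45.4 229.9] 238.71643288128396
brod 263.5 142.25 20 [679.6 -44.9 222.5] 227.32736142525675
brod 264.0 144.5 15 [673.7 -44.5 225.2] 228.34899215792026
brod 264.5 146.75 15 [669.  -44.7 224.9] 227.75903941621002
brod 265.0 149.0 15 [661.3 -45.2 225.9] 229.35297364977967
brod 265.5 151.25 17 [655.5 -46.9 227.8] 233.31497295855647
brod 266.0 153.5 21 [651.  -48.6 226.7] 233.31497295855647
brod 266.5 155.75 15 [648.6 -47.6 221.7] 227.25631956052914
brod 267.0 158.0 8 [640.2 -48.4 223.2] 225.86897406864105
```

```bash
python3 - <<'E'
from h import *
np.set_printoptions(precision=2,suppress=True)
im,w=cloud("t0"); Z=w[:,:,2]
def fit(f,rows,urange,zlo=208):
    im,w=cloud(f); pts=[];
    for v in rows:
        a,b=urange(v); us=np.arange(a,b); m=Z[v,a:b]>zlo
        if m.sum()>=1:
            g=im[v,a:b].mean(1).astype(float)
            wt=np.clip(g-110,0,None)  # rod brighter than table
            pts.append(onplane(f,us[m].mean(),v,2,222.)); 
    return np.array(pts)
p=fit("t0",range(174,214),lambda v:(int(198+(v-174)*.24)-7,int(198+(v-174)*.24)+8))
A=np.polyfit(p[:,0],p[:,1],1);r=p[:,1]-np.polyval(A,p[:,0]);print("spare",A,np.arctan(A[0]),r.std(),p[0],p[-1])
ps=p
# busy: rows 156-160 & gaps between handles
for v in list(range(150,162))+list(range(196,210)):
    us=np.arange(255,290);m=(Z[v,255:290]>208);print(v,us[m],Z[v,255:290][m].round()) if m.any() else 0
# pot rim
hsv=cv2.cvtColor(im,cv2.COLOR_RGB2HSV);H,S,V=cv2.split(hsv)
m=((H>105)&(H<135)&(S>100)).astype(np.uint8);m[:,:100]=0;m[:,170:]=0;m[:235]=0;m[295:]=0
v,u=np.nonzero(m);pp=np.array([onplane("t0",a,b,2,98.) for a,b in zip(u,v)])[:,:2].astype(np.float32)
print("pot",len(pp),cv2.minAreaRect(pp),Z[m>0].mean(), np.nanpercentile(Z[m>0],90))
# orange
m=((H>5)&(H<16)&(S>180)&(V>120))
q=w[m];a=q[q[:,0]<520];print("orange near",np.nanpercentile(a,[1,50,99],axis=0));a=q[q[:,0]>650];print("orange far",np.nanpercentile(a,[1,50,99],axis=0))
im2,w2=cloud("s0");hsv=cv2.cvtColor(im2,cv2.COLOR_RGB2HSV);H,S,V=cv2.split(hsv);m=((H>5)&(H<16)&(S>180)&(V>120));m[230:]=0
q=w2[m];print("orange near s",np.nanpercentile(q,[1,50,99],axis=0))
# spare rod in scene
pts=[]
for v in range(152,178):
    us=np.arange(285,312);k=(w2[v,285:312,2]>208)
    if k.any(): pts.append(onplane("s0",us[k].mean(),v,2,222.))
p=np.array(pts);A=np.polyfit(p[:,0],p[:,1],1);print("scene spare",A,np.arctan(A[0]),(p[:,1]-np.polyval(A,p[:,0])).std(),p[0],p[-1],len(p))
E
```

```text
spare [ 0.19 -6.7 ] 0.1906201072846172 0.4547595825596299 [622.09 114.11 222.  ] [530.13  95.49 222.  ]
150 [262 263 264 265 266] [220. 225. 228. 229. 224.]
151 [263 264 265 266 267 268] [224. 226. 228. 226. 232. 230.]
152 [263 264 265 266 267 268 269] [231. 233. 228. 231. 229. 227. 226.]
153 [262 263 264 265 266 267 268 269] [226. 230. 230. 230. 231. 225. 229. 225.]
154 [261 262 263 264 265 266 267 268 269] [222. 229. 227. 224. 224. 227. 219. 218. 215.]
155 [262 263 264 265 266 267] [224. 220. 217. 222. 223. 223.]
156 [265 266 267] [217. 225. 223.]
157 [265 266 267] [223. 221. 226.]
158 [266 267] [224. 224.]
159 [266 267 268] [221. 224. 222.]
160 [266 267 268] [222. 224. 219.]
161 [266 267 268] [221. 226. 224.]
196 [275 276 277] [221. 227. 224.]
197 [275 276 277] [217. 226. 226.]
198 [276 277] [224. 223.]
199 [276 277 278] [226. 225. 224.]
200 [276 277 278] [225. 228. 226.]
201 [276 277 278] [225. 230. 229.]
202 [277 278 279] [232. 233. 228.]
203 [277 278] [227. 228.]
pot 276 ((450.2356262207031, 303.0865173339844), (87.70922088623047, 65.10409545898438), 83.17656707763672) nan 101.90132910823664
orange near [[360.74 -83.83  -0.08]
 [389.03 -70.07  61.18]
 [421.45 -60.24 171.47]]
orange far [[760.01 -32.53   1.39]
 [774.38  -6.9   63.98]
 [793.46  17.31 170.26]]
orange near s [[383.07 -82.81  30.65]
 [413.22 -70.54  62.79]
 [627.93 -54.66 232.71]]
scene spare [ 0.16 14.2 ] 0.16128868096135202 1.0371843048095246 [504.4   99.34 222.  ] [602.85 113.17 222.  ] 26
```

```bash
cat > st.py <<'E'
import sys; from h import *
np.set_printoptions(precision=2,suppress=True)
def st(tgt=None,yaw=None):
    o=manip.get_obs(); R=np.array(o["tool_rot"]); p=np.array(o["position"])
    y=np.arctan2(R[1,0],R[0,0]); print("t",round(o["t"],2),"p",p,"yaw",round(np.degrees(y),2),"tilt",R[:2,2],"F",o["wrist_force"],"M",o["wrist_torque"],"w",round(o["gripper_width"],3))
    if tgt is not None:
        a=y if yaw is None else np.radians(yaw)
        Rx=np.array([[np.cos(a),np.sin(a),0],[np.sin(a),-np.cos(a),0],[0,0,-1]])
        print("  shift in frame at yaw",round(np.degrees(a),2),":",Rx.T@(np.array(tgt)-p),"spin",-np.degrees(a-y))
if __name__=="__main__":
    a=[float(x) for x in sys.argv[1:]]
    st(a[:3] if len(a)>=3 else None,a[3] if len(a)>3 else None)
E
python3 -m creep '[[0,0,-0.04,6.2,100],[0,0,-0.04,6.2,80],[0,0,-0.04,6.3,50]]' 15; python3 st.py 480 -66 330 96.06
```

```text
t: 0.45
position: [261.3, -567.3, 343.5]
tool_rot: [[-0.101, 0.995, -0.001], [0.995, 0.101, 0.001], [0.001, -0.001, -1.0]]
wrist_force: [0.1, -1.5, 0.1]
gripper_width: 0.899
t 0.45 p [ 261.35 -567.31  343.47] yaw 95.78 tilt [-0.  0.] F [ 0.07 -1.5   0.14] M [-0.13 -0.1   0.01] w 0.899
  shift in frame at yaw 96.06 : [475.43 270.36  13.47] spin -0.2775926418328462
```

```bash
python3 -m creep '[[0.036,0.026,0,0,50],[0.036,0.026,0,0,50],[0.036,0.026,0,0,50],[0.036,0.026,0,0,50],[0.036,0.026,0,0,50],[0.036,0.026,0,0,50],[0.036,0.026,0,0,50],[0.036,0.026,0,0,50]]' | tail -1
python3 - <<'E'
from h import *
for u,v in((266.8,160),(267.5,162),(276,197),(277,199.5)):print(u,v,onplane("t0",u,v,2,222.))
E
python3 st.py 560.5 -56.5 300 96.06
```

```text
gripper_width: 0.502
266.8 160 [635.80213979 -48.5817651  222.        ]
267.5 162 [630.91509498 -49.57507817 222.        ]
276 197 [548.09535604 -58.31204817 222.        ]
277 199.5 [542.19572154 -59.79162413 222.        ]
t 1.25 p [ 438.49 -257.53  342.45] yaw 96.04 tilt [-0.  0.] F [-0.33 -0.   -0.86] M [-0.01 -0.13 -0.04] w 0.502
  shift in frame at yaw 96.06 : [187.02 142.55  42.45] spin -0.021332404443631894
```

```bash
python3 -m creep '[[0.037,0.028,0,0,50],[0.037,0.028,0,0,50],[0.037,0.028,0,0,50],[0.037,0.028,0.01,0,50],[0.037,0.028,0.01,0,50],[0,0,0,0,50]]' | tail -1
python3 st.py 560.5 -56.5 240 96.06
python3 - <<'E'
from h import *
snap("wrist","w1");snap("scene","s1")
im=cv2.imread("pics/s1.png")
cv2.imwrite("pics/s1c.png",cv2.resize(im[75:235,170:330],None,fx=4,fy=3.7,interpolation=cv2.INTER_CUBIC))
E
```

```text
gripper_width: 0.498
t 1.85 p [559.11 -56.41 319.39] yaw 96.33 tilt [-0.  0.] F [-0.07 -0.07 -0.34] M [-0.1   0.05 -0.  ] w 0.498
  shift in frame at yaw 96.06 : [-0.24  1.38 79.39] spin 0.26677877665610195
```

View pics/w1.png

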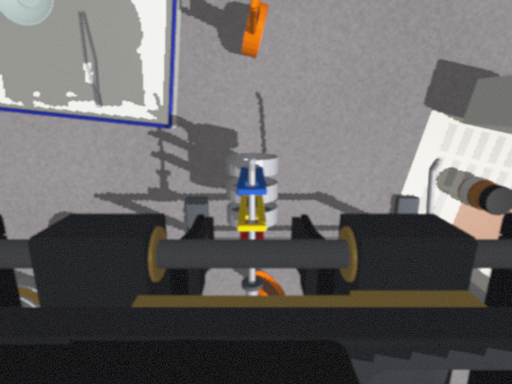

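View pics/s1c.png

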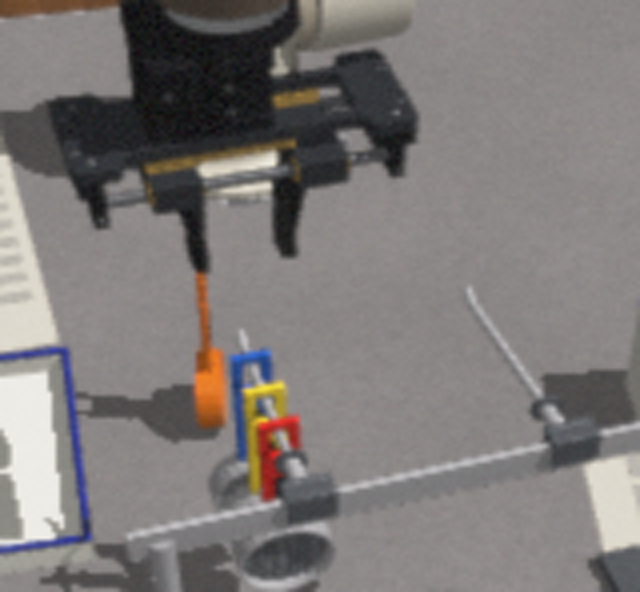

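```bash
python3 - <<'E'
from h import *
np.set_printoptions(precision=2,suppress=True)
im,w=cloud("w1");hsv=cv2.cvtColor(im,cv2.COLOR_RGB2HSV);H,S,V=cv2.split(hsv)
for n,lo,hi in(("yel",22,35),("blue",100,125)):
    m=(H>=lo)&(H<=hi)&(S>130);m[:,:225]=0;m[:,280:]=0;m[:150]=0;m[236:]=0
    v,u=np.nonzero(m);p=w[m];print(n,m.sum(),u.min(),u.max(),v.min(),v.max())
    for vv in range(v.min(),v.max()+1,3):
        uu=u[v==vv]
        if len(uu): print(vv,uu.min(),uu.max(),w[vv,uu.min()],w[vv,uu.max()],onplane("w1",(uu.min()+uu.max())/2,vv,2,233.))
E
```

```text
yel 615 237 266 196 231
196 242 260 [588.8  -64.52 139.31] [586.72 -43.83 138.57] [561.17 -56.89 233.  ]
199 242 261 [588.99 -64.14 150.75] [586.41 -43.08 151.61] [563.72 -56.19 233.  ]
202 241 261 [589.24 -64.87 161.69] [586.46 -43.41 163.  ] [566.38 -56.32 233.  ]
205 240 263 [589.26 -65.55 172.64] [586.35 -41.62 173.47] [568.97 -55.61 233.  ]
208 240 264 [588.86 -65.17 183.84] [586.85 -40.83 181.76] [571.56 -54.9  233.  ]
211 239 264 [589.74 -65.82 190.93] [586.89 -41.2  191.29] [574.26 -55.02 233.  ]
214 239 263 [588.02 -65.43 204.73] [586.71 -42.57 201.25] [576.97 -55.15 233.  ]
217 239 263 [588.85 -65.11 210.71] [586.36 -42.96 210.82] [579.66 -54.86 233.  ]
220 239 264 [588.81 -64.79 218.7 ] [585.32 -42.56 221.48] [582.3  -54.13 233.  ]
223 238 264 [589.7  -65.38 224.11] [586.24 -42.65 226.59] [585.06 -54.26 233.  ]
226 238 265 [589.45 -65.06 231.88] [587.27 -41.82 230.9 ] [587.74 -53.53 233.  ]
229 237 266 [592.75 -65.66 230.78] [589.99 -40.61 230.76] [590.47 -53.23 233.  ]
blue 487 237 265 168 194
168 242 260 [555.77 -67.85 141.35] [553.9  -47.7  139.43] [537.5 -59.5 233. ]
171 241 261 [556.13 -68.4  157.11] [553.61 -47.15 157.97] [539.98 -59.22 233.  ]
174 241 262 [556.22 -67.88 172.17] [553.54 -46.59 173.71] [542.43 -58.54 233.  ]
177 240 263 [556.2  -68.36 186.9 ] [553.84 -45.98 186.32] [544.94 -58.26 233.  ]
180 239 263 [556.34 -68.82 199.64] [553.8  -46.47 199.91] [547.51 -58.39 233.  ]
183 238 264 [556.09 -69.21 212.97] [553.65 -46.03 212.44] [550.04 -58.11 233.  ]
186 237 265 [556.07 -69.58 224.3 ] [553.53 -45.62 223.88] [552.59 -57.83 233.  ]
189 237 265 [556.98 -69.18 230.92] [554.28 -45.85 231.38] [555.15 -57.55 233.  ]
192 237 265 [559.64 -68.93 230.69] [556.93 -45.52 231.12] [557.72 -57.27 233.  ]
```

```bash
python3 -m creep '[[-0.0006,0,0.04,-0.2,50],[0,0,0.04,0,50],[0,0,0.03,0,50],[0,0,0.0165,0,50],[0,0,0,0,50]]' 15| tail -1
python3 st.py 559 -57 193
python3 -m creep '[[0,0,0,0,36],[0,0,0,0,30],[0,0,0,0,25],[0,0,0,0,20],[0,0,0,0,20]]' 15| tail -1
python3 st.py 559 -57 193
```

```text
gripper_width: 0.5
t 2.45 p [555.8  -62.63 193.94] yaw 96.12 tilt [-0.01 -0.  ] F [ 0.24 -0.11  0.08] M [-0.04 -0.01 -0.  ] w 0.5
  shift in frame at yaw 96.12 : [5.26 3.78 0.94] spin -0.0
gripper_width: 0.296
t 2.95 p [558.63 -60.8  197.43] yaw 96.27 tilt [0. 0.] F [-0.25  3.04  4.18] M [ 0.87  0.32 -0.04] w 0.296
  shift in frame at yaw 96.27 : [3.74 0.79 4.43] spin -0.0
```

```bash
python3 st.py; python3 -m creep '[[0,0,0,0,20]]'| tail -1
python3 st.py; python3 - <<'E'
from h import *
print(manip.get_obs()["q"],manip.get_obs()["qd"])
snap("wrist","w2");snap("scene","s2")
im=cv2.imread("pics/s2.png")
cv2.imwrite("pics/s2c.png",cv2.resize(im[75:235,170:330],None,fx=4,fy=3.7,interpolation=cv2.INTER_CUBIC))
E
python3 st.py
```

```text
t 2.95 p [558.63 -60.8  197.43] yaw 96.27 tilt [0. 0.] F [-0.25  3.04  4.18] M [ 0.87  0.32 -0.04] w 0.296
gripper_width: 0.298
t 3.05 p [558.65 -60.82 197.39] yaw 96.28 tilt [0. 0.] F [-0.95  4.22  6.32] M [1.   0.36 0.03] w 0.298
[ 1.80003420e-01  2.96426209e-01 -1.89626017e-01  1.80113403e-04
 -1.08226639e+00 -1.64128961e+00] [ 1.39686249e-03  1.04978507e-03 -7.29355164e-05  1.76802639e-03
  1.90690796e-05 -7.60627450e-04]
t 3.15 p [558.63 -60.82 197.36] yaw 96.28 tilt [0. 0.] F [-0.97  3.13  5.82] M [ 0.99  0.31 -0.01] w 0.296
```

View pics/s2c.png

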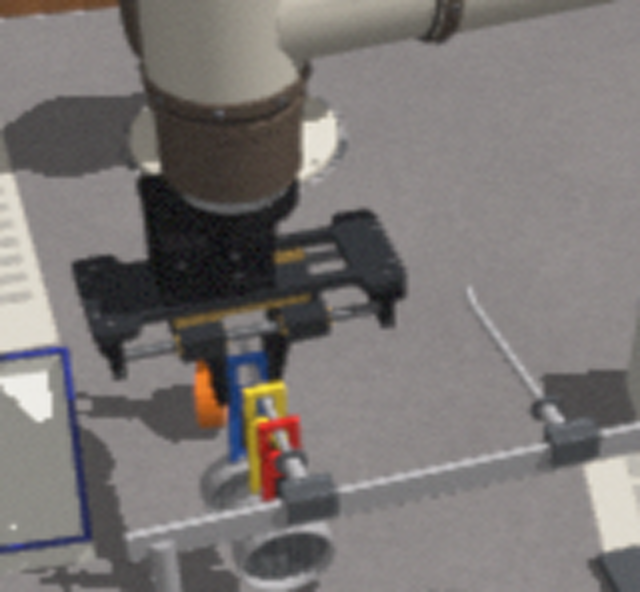

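View pics/w2.png

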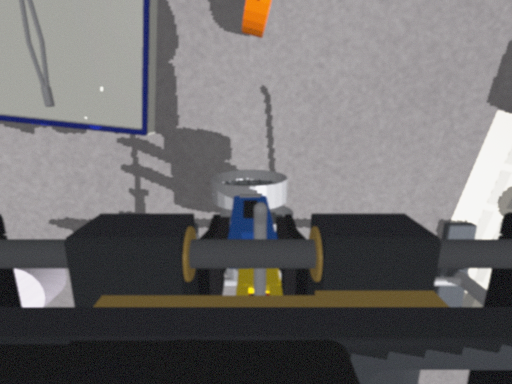

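```bash
python3 -m creep '[[0.002,0,-0.002,0,20],[0,0,0,0,20]]'| tail -1
python3 st.py;python3 -m creep '[[0.001,0,-0.001,0,20],[0,0,0,0,20]]'| tail -1
python3 st.py
```

```text
gripper_width: 0.299
t 3.35 p [557.3  -59.27 197.65] yaw 96.24 tilt [-0. -0.] F [ 0.13  0.47 -0.4 ] M [ 0.04 -0.07 -0.02] w 0.299
gripper_width: 0.297
t 3.55 p [557.3  -58.34 198.56] yaw 96.23 tilt [-0. -0.] F [ 0.91 -0.11 -0.23] M [-0.   -0.03 -0.02] w 0.297
```

```bash
python3 -m creep '[[0.0008,0,-0.003,0,20],[0,0,0,0,20]]'| tail -1
python3 st.py;python3 -m creep '[[0,0,-0.003,0,20],[0,0,-0.003,0,20],[0,0,0,0,20]]'| tail -1
python3 st.py
python3 - <<'E'
from h import *
snap("wrist","w3");snap("scene","s3")
im=cv2.imread("pics/s3.png")
cv2.imwrite("pics/s3c.png",cv2.resize(im[125:235,200:310],None,fx=5.4,fy=5.4,interpolation=cv2.INTER_CUBIC))
E
```

```text
gripper_width: 0.302
t 3.75 p [557.72 -57.48 202.34] yaw 96.24 tilt [ 0. -0.] F [-0.7  -0.13 -0.67] M [ 0.05 -0.01 -0.04] w 0.302
gripper_width: 0.3
t 4.05 p [557.92 -57.44 208.75] yaw 96.24 tilt [0. 0.] F [-0.23 -0.76 -0.68] M [-0.02  0.01 -0.02] w 0.3
```

View pics/s3c.png

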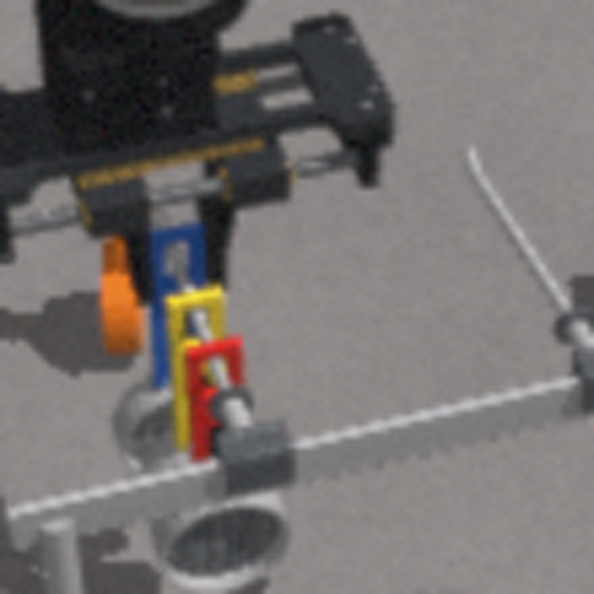

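View pics/w3.png

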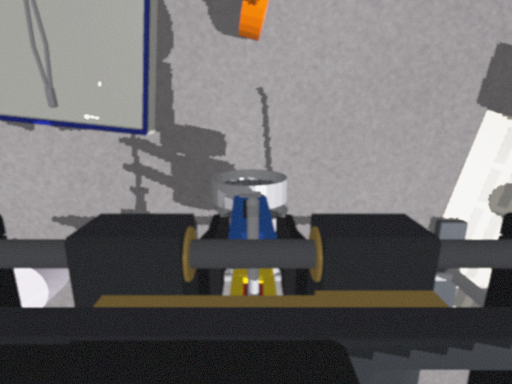

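```bash
python3 -m creep '[[0,-0.006,0,0,20],[0,-0.01,0,0,20],[0,-0.01,0,0,20]]'| tail -1
python3 st.py;python3 -m creep '[[0,-0.01,0,0,20],[0,-0.01,0,0,20],[0,-0.01,0,0,20],[0,-0.01,0,0,20],[0,0,0,0,20]]'| tail -1
python3 st.py
python3 - <<'E'
from h import *
snap("wrist","w4");snap("scene","s4");snap("top","t4")
im=cv2.imread("pics/s4.png")
cv2.imwrite("pics/s4c.png",cv2.resize(im[125:235,200:310],None,fx=5.4,fy=5.4,interpolation=cv2.INTER_CUBIC))
E
```

```text
gripper_width: 0.298
t 4.45 p [530.47 -60.39 207.82] yaw 96.23 tilt [-0.  0.] F [ 0.25  0.04 -1.09] M [-0.   -0.04  0.04] w 0.298
gripper_width: 0.293
t 4.95 p [490.5  -64.78 208.28] yaw 96.23 tilt [-0.  0.] F [-0.1   0.12 -0.74] M [-0.03 -0.04  0.02] w 0.293
```

View pics/s4c.png

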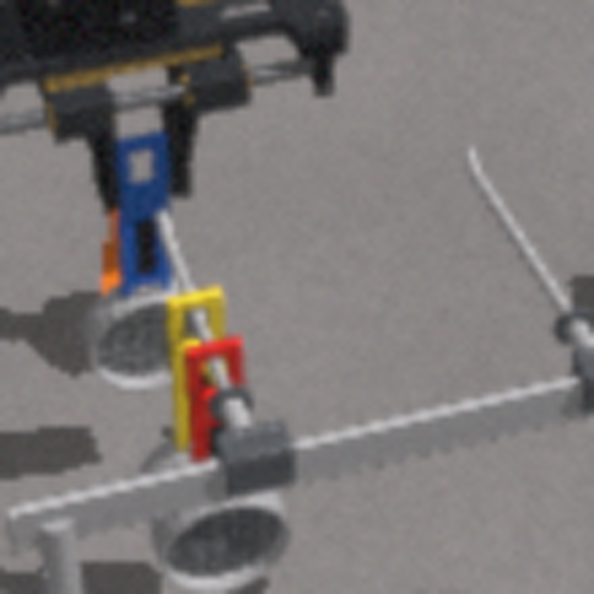

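View pics/t4.png

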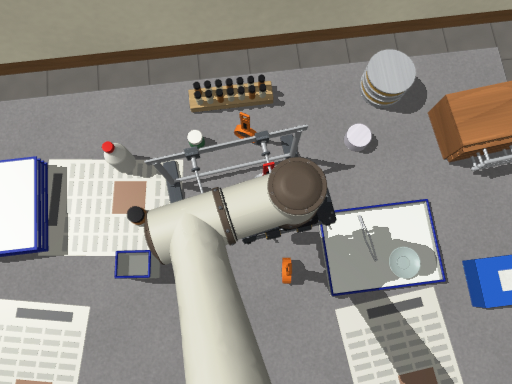

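View pics/w4.png

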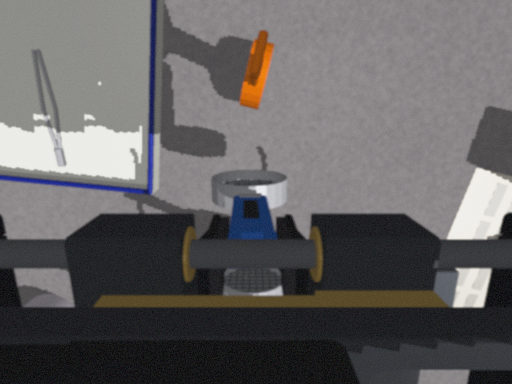

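```bash
python3 - <<'E'
from h import *
def fit(f,axis,u0,v0,u1,v1,zp=222.,hw=6,swap=False):
    im,w=cloud(f); g=im.astype(float).mean(2); P=[]
    for v in range(v0,v1+1):
        uc=u0+(u1-u0)*(v-v0)/(v1-v0); us=np.arange(int(uc)-hw,int(uc)+hw+1); z=w[v,us,2]; m=(z>206)
        if m.sum()<1: continue
        P.append(onplane(f,us[m].mean(),v,2,zp))
    P=np.array(P); A=np.polyfit(P[:,0],P[:,1],1); r=P[:,1]-np.polyval(A,P[:,0]); k=abs(r)<2*r.std(); A=np.polyfit(P[k,0],P[k,1],1)
    return A,P,r.std()
for f,a in(("t0",(198,174,206.5,208)),("s0",(292,158,306,176)),("s4",(292,158,306,176)),("t0",(266.5,156,267.5,161))):
    A,P,s=fit(f,0,*a); print(f,"slope %.4f ang %.4f"%(A[0],np.arctan(A[0])),"y@540,590,640",np.polyval(A,[540,590,640]).round(2),s.round(2),P[0].round(1),P[-1].round(1))
im,w=cloud("s4")
# busy rod in scene between blue and yellow
for v in range(164,184):
    us=np.arange(224,245);z=w[v,us,2];hsv=cv2.cvtColor(im,cv2.COLOR_RGB2HSV)[v,us];m=(z>206)&(hsv[:,1]<60);
    if m.any(): print(v,us[m],onplane("s4",us[m].mean(),v,2,222.).round(1))
E
```

```text
t0 slope 0.1918 ang 0.1895 y@540,590,640 [ 97.56 107.15 116.74] 0.44 [622.1 114.1 222. ] [541.7  97.7 222. ]
s0 slope 0.1923 ang 0.1899 y@540,590,640 [101.15 110.76 120.37] 0.54 [528.4  99.  222. ] [599.2 112.8 222. ]
s4 slope 0.1923 ang 0.1899 y@540,590,640 [101.15 110.76 120.37] 0.54 [528.4  99.  222. ] [599.2 112.8 222. ]
t0 slope 0.1066 ang 0.1062 y@540,590,640 [-59.13 -53.8  -48.47] 0.38 [645.4 -47.9 222. ] [633.4 -48.7 222. ]
164 [229 230] [522.5 -57.1 222. ]
165 [229 230 231] [526.5 -56.4 222. ]
166 [229 230 231] [530.2 -56.9 222. ]
167 [230 231] [534.2 -56.2 222. ]
168 [230 231] [537.8 -56.7 222. ]
169 [230 231 232] [541.7 -56.  222. ]
170 [230 231 232] [545.4 -56.5 222. ]
171 [231 232] [549.2 -55.8 222. ]
172 [231 232 233] [553.1 -55.1 222. ]
173 [232 233] [556.9 -54.4 222. ]
174 [232 233] [560.4 -54.9 222. ]
175 [232 233 234] [564.2 -54.2 222. ]
176 [233 234] [568.  -53.5 222. ]
177 [233 234 235] [571.8 -52.8 222. ]
178 [233 234 235] [575.3 -53.3 222. ]
182 [236 237] [590.3 -49.3 222. ]
183 [235 236 237] [593.5 -51.  222. ]
```

```bash
python3 st.py 470 84.6 208.6 96.23; python3 st.py 470 84.6 208.6 100.87
```

```text
t 5.1 p [492.31 -64.55 208.28] yaw 96.25 tilt [0. 0.] F [-0.04  0.   -1.23] M [ 0.02  0.02 -0.02] w 0.294
  shift in frame at yaw 96.23 : [150.69  -5.99  -0.32] spin 0.01916483650480015
t 5.1 p [492.31 -64.55 208.28] yaw 96.25 tilt [0. 0.] F [-0.04  0.   -1.23] M [ 0.02  0.02 -0.02] w 0.294
  shift in frame at yaw 100.87 : [150.68   6.22  -0.32] spin -4.620835163495204
```

```bash
python3 -m creep '[[0.01,-0.002,0,0,20],[0.025,-0.002,0,0,20],[0.03,-0.002,0,0,20],[0.03,0,0,-1.5,20],[0.03,0,0,-1.5,20],[0.018,0,0,-1.6,20],[0.008,0,0,0,20],[0,0,0,0,20]]'| tail -1
python3 -m creep '[[0,0,0,0,20]]'|tail -1
python3 st.py 470 84.6 208.6 100.87
python3 - <<'E'
from h import *
snap("wrist","w5");snap("scene","s5")
im=cv2.imread("pics/s5.png")
cv2.imwrite("pics/s5c.png",cv2.resize(im[105:215,220:330],None,fx=5.4,fy=5.4,interpolation=cv2.INTER_CUBIC))
E
python3 st.py 470 84.6 208.6 100.87
```

```text
gripper_width: 0.304
gripper_width: 0.294
t 6.0 p [467.15  84.3  207.94] yaw 100.82 tilt [-0. -0.] F [-0.49 -0.03 -0.28] M [-0.05 -0.03  0.01] w 0.294
  shift in frame at yaw 100.87 : [-0.24  2.85 -0.66] spin -0.0522198742355719
t 6.1 p [467.21  83.84 207.94] yaw 100.76 tilt [-0. -0.] F [ 0.37 -0.23 -0.4 ] M [-0.05  0.01  0.02] w 0.297
  shift in frame at yaw 100.87 : [ 0.22  2.88 -0.66] spin -0.10653155287914477
```

View pics/s5c.png

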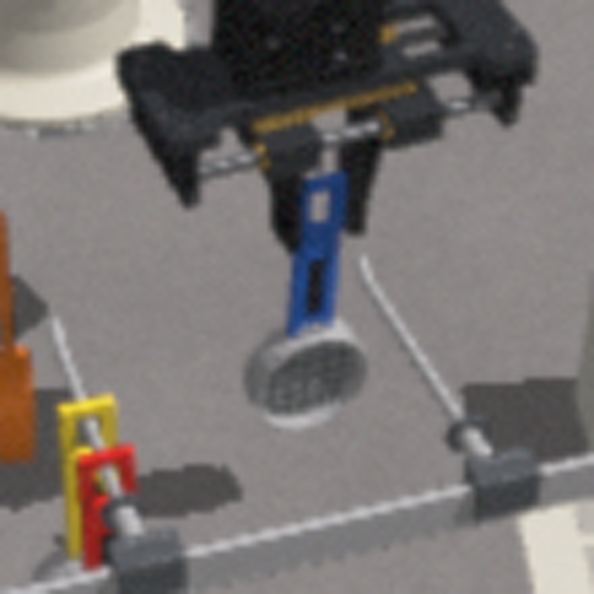

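View pics/w5.png

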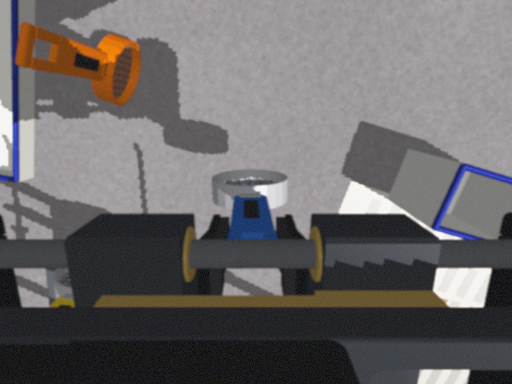

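```bash
python3 - <<'E'
from h import *
np.set_printoptions(precision=2,suppress=True)
im,w=cloud("s5");H,S,V=cv2.split(cv2.cvtColor(im,cv2.COLOR_RGB2HSV))
m=(H>=100)&(H<=125)&(S>130);m[:135]=0;m[172:]=0;m[:,:268]=0;m[:,290:]=0
v,u=np.nonzero(m)
R=np.array(manip.get_obs()["tool_rot"]);p0=np.array(manip.get_obs()["position"])
for vv in range(v.min(),v.max()+1,2):
    uu=u[v==vv];c=(uu.min()+uu.max())/2
    o,r=ray("s5",c,vv)
    # intersect with handle back-face plane: tool y=+3 through tcp
    n=R[:,1]; s=((p0+3*n-o)@n)/(r@n); X=o+s*r; print(vv,uu.min(),uu.max(),"tool coords",R.T@(X-p0), X)
E
```

```text
137 281 283 tool coords [ 10.06   3.   -37.05] [468.29  94.29 244.99]
139 276 284 tool coords [  4.44   3.   -31.8 ] [469.34  88.77 239.74]
141 275 283 tool coords [  1.79   3.   -25.61] [469.83  86.16 233.55]
143 276 283 tool coords [  3.62   3.   -17.97] [469.49  87.96 225.91]
145 281 283 tool coords [11.56  3.   -8.34] [468.    95.76 216.28]
147 276 282 tool coords [ 2.79  3.   -3.89] [469.64  87.14 211.83]
149 275 281 tool coords [0.08 3.   2.51] [470.14  84.48 205.43]
151 275 281 tool coords [0.41 3.   9.95] [470.08  84.8  197.99]
153 275 281 tool coords [ 0.74  3.   17.46] [470.01  85.13 190.48]
155 274 281 tool coords [-0.47  3.   24.54] [470.24  83.94 183.4 ]
157 274 281 tool coords [-0.13  3.   32.19] [470.17  84.26 175.75]
159 274 280 tool coords [-1.36  3.   39.4 ] [470.4   83.06 168.55]
161 274 280 tool coords [-1.03  3.   47.2 ] [470.34  83.38 160.75]
163 274 280 tool coords [-0.7   3.   55.07] [470.27  83.71 152.87]
165 274 274 tool coords [-9.81  3.   59.76] [471.97  74.75 148.19]
```

```bash
python3 -m creep '[[0.0003,0.008,-0.0006,-0.1,20],[0,0.01,0,0,20],[0,0.01,0,0,20],[0,0.01,0,0,20],[0,0.006,0,0,20],[0,0,0,0,20]]'| tail -1
python3 st.py; python3 -m creep '[[0,0.006,0,0,20],[0,0.006,0,0,20],[0,0.006,0,0,20],[0,0.006,0,0,20],[0,0,0,0,20]]'| tail -1
python3 st.py
python3 - <<'E'
from h import *
snap("wrist","w6");snap("scene","s6")
im=cv2.imread("pics/s6.png")
cv2.imwrite("pics/s6c.png",cv2.resize(im[115:205,240:330],None,fx=6.6,fy=6.6,interpolation=cv2.INTER_CUBIC))
E
python3 st.py
```

```text
gripper_width: 0.297
t 6.7 p [511.24  93.33 208.22] yaw 100.92 tilt [-0. -0.] F [-0.37  0.05 -0.88] M [-0.02  0.02  0.04] w 0.297
gripper_width: 0.297
t 7.2 p [534.67  97.93 208.54] yaw 100.93 tilt [0. 0.] F [-0.63 -0.79 -1.64] M [-0.04 -0.01  0.01] w 0.297
t 7.3 p [533.87  97.68 208.48] yaw 100.93 tilt [-0. -0.] F [-0.29  0.33 -0.18] M [-0.02  0.01  0.06] w 0.296
```

View pics/s6c.png

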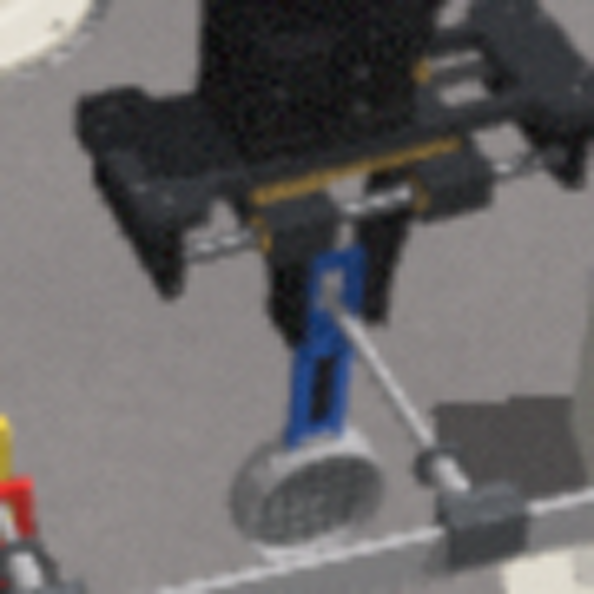

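View pics/w6.png

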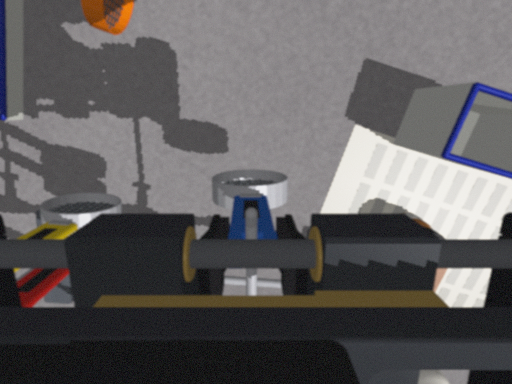

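```bash
python3 -m creep '[[0,0.006,0,0,20],[0,0.01,0,0,20],[0,0.01,0,0,20],[0,0.01,0,0,20],[0,0.006,0,0,20],[0,0,0,0,20]]'| tail -1
python3 st.py 610 110.9 208.5; python3 -m creep '[[0,0.006,0,0,20],[0,0.009,0,0,20],[0,0.009,0,0,20],[0,0.006,0,0,20],[0,0,0,0,20],[0,0,0,0,20]]'| tail -1
python3 st.py 
python3 - <<'E'
from h import *
snap("wrist","w7");snap("scene","s7")
im=cv2.imread("pics/s7.png")
cv2.imwrite("pics/s7c.png",cv2.resize(im[125:215,240:330],None,fx=6.6,fy=6.6,interpolation=cv2.INTER_CUBIC))
E
python3 st.py
```

```text
gripper_width: 0.294
t 7.9 p [576.   105.84 208.15] yaw 100.92 tilt [-0. -0.] F [-0.29  0.26 -1.39] M [ 0.02 -0.02  0.03] w 0.294
  shift in frame at yaw 100.92 : [-1.48 34.34 -0.35] spin -0.0
gripper_width: 0.294
t 8.5 p [604.54 111.34 208.35] yaw 100.93 tilt [-0. -0.] F [-0.25  0.44 -1.72] M [ 0.01 -0.   -0.01] w 0.294
t 8.6 p [604.32 111.3  208.62] yaw 100.94 tilt [-0. -0.] F [-0.08 -0.36 -1.53] M [ 0.01 -0.06  0.06] w 0.298
```

View pics/s7c.png

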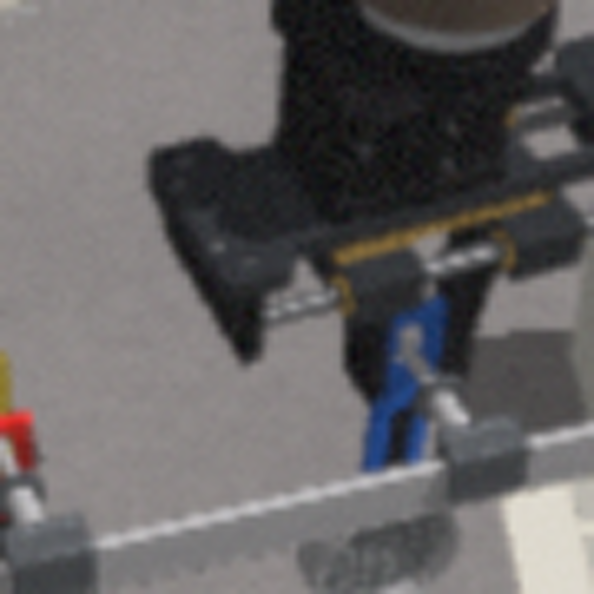

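View pics/w7.png

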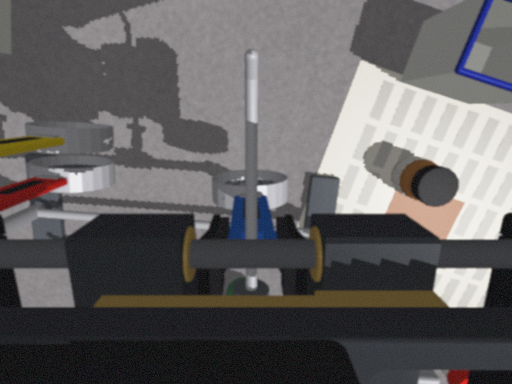

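```bash
python3 -m creep '[[0,0,0.004,0,20],[0,0,0.004,0,20],[0,0,0,0,20]]'| tail -1
python3 st.py; python3 -m creep '[[0,0.005,0,0,20],[0,0.005,0,0,20],[0,0.004,0,0,20],[0,0,0,0,20]]'| tail -1
python3 st.py;  python3 -m creep '[[0,0.002,0,0,20],[0,0.001,0,0,20],[0,0,0,0,20]]'| tail -1
python3 st.py
```

```text
gripper_width: 0.291
t 8.9 p [603.92 111.22 199.72] yaw 100.93 tilt [-0. -0.] F [-0.35 -0.15 -0.98] M [-0.02  0.03  0.02] w 0.291
gripper_width: 0.296
t 9.3 p [619.06 114.18 200.49] yaw 100.93 tilt [0. 0.] F [ 0.3  -0.08 -0.59] M [-0.05 -0.   -0.02] w 0.296
gripper_width: 0.295
t 9.6 p [621.34 114.6  200.64] yaw 100.94 tilt [-0.  0.] F [ 0.35 -0.42 -0.19] M [-0.    0.   -0.02] w 0.295
```

```bash
python3 -m creep '[[0,0.0015,0.001,0,20],[0,0,0,0,20]]'| tail -1
python3 st.py; python3 -m creep '[[0,0.0015,0,0,20],[0,0,0,0,20]]'| tail -1
python3 st.py;  python3 -m creep '[[0,0.001,0,0,20],[0,0,0,0,20]]'| tail -1
python3 st.py
```

```text
gripper_width: 0.3
t 9.8 p [622.75 114.88 199.49] yaw 100.94 tilt [-0. -0.] F [-0.31  0.08 -0.72] M [-0.03  0.   -0.  ] w 0.3
gripper_width: 0.294
t 10.0 p [624.4  115.25 199.65] yaw 100.94 tilt [0. 0.] F [ 0.85  0.23 -0.09] M [ 0.01 -0.    0.01] w 0.294
gripper_width: 0.298
t 10.2 p [625.33 115.4  199.68] yaw 100.94 tilt [0. 0.] F [ 0.39 -0.04 -0.71] M [ 0.01 -0.06  0.03] w 0.298
```

```bash
for i in 1 2 3; do :; done; python3 -m creep '[[0,0.001,0,0,20],[0,0,0,0,20]]'| tail -1
python3 st.py; python3 -m creep '[[0,0.001,0,0,20],[0,0,0,0,20]]'| tail -1
python3 st.py;  python3 - <<'E'
from h import *
snap("scene","s8")
im=cv2.imread("pics/s8.png")
cv2.imwrite("pics/s8c.png",cv2.resize(im[145:205,270:330],None,fx=9.6,fy=9.6,interpolation=cv2.INTER_CUBIC))
E
```

```text
gripper_width: 0.298
t 10.4 p [626.16 115.54 199.63] yaw 100.93 tilt [-0. -0.] F [ 0.08  0.81 -1.15] M [ 0.    0.08 -0.01] w 0.298
gripper_width: 0.295
t 10.6 p [626.39 115.57 199.53] yaw 100.93 tilt [-0. -0.] F [-4.04 -1.24  0.93] M [-0.12  0.85 -0.01] w 0.295
```

View pics/s8c.png

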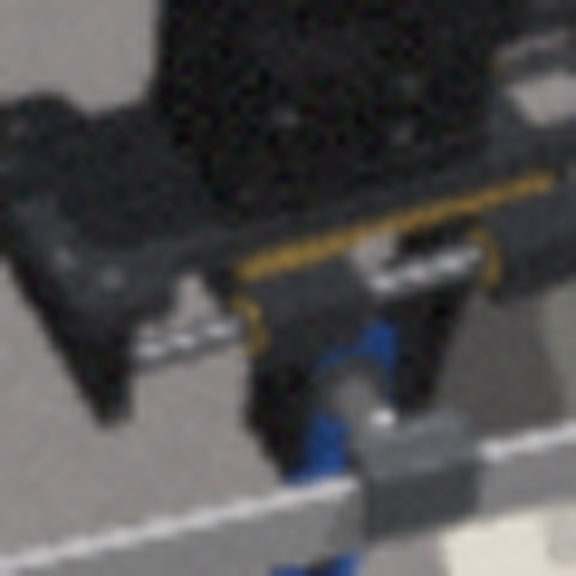

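```bash
python3 -m creep '[[0,-0.001,0.001,0,20],[0,0,0.001,0,20],[0,0,0,0,20]]'| tail -1
python3 st.py; python3 -m creep '[[0,0,0.0006,0,20],[0,0,0,0,20]]'| tail -1
python3 st.py
```

```text
gripper_width: 0.294
t 10.95 p [626.34 115.54 197.64] yaw 100.94 tilt [0. 0.] F [-1.81 -0.98 -0.4 ] M [-0.15  0.38 -0.04] w 0.294
gripper_width: 0.301
t 11.15 p [626.4  115.52 197.5 ] yaw 100.94 tilt [ 0. -0.] F [-1.96 -0.1   2.29] M [-0.13  0.59  0.02] w 0.301
```

```bash
python3 -m creep '[[0,0,-0.0004,0,32],[0,0,0,0,36],[0,0,0,0,45],[0,0,0,0,50],[0,0,0,0,50]]'| tail -1
python3 st.py; python3 -m creep '[[0,0,-0.005,0,50],[0,0,-0.02,0,50],[0,0,-0.03,0,50],[0,0,-0.03,0,50],[0,0,-0.01,0,50],[0,0,0,0,50]]'| tail -1
python3 - <<'E'
from h import *
snap("scene","s9");snap("wrist","w9")
im=cv2.imread("pics/s9.png")
cv2.imwrite("pics/s9c.png",cv2.resize(im[105:225,215:335],None,fx=5,fy=5,interpolation=cv2.INTER_CUBIC))
E
python3 st.py 591 -53.6 300 96.1
```

```text
gripper_width: 0.48
t 11.65 p [626.29 115.59 197.38] yaw 100.94 tilt [0. 0.] F [0.07 0.07 0.47] M [ 0.03 -0.06 -0.04] w 0.48
gripper_width: 0.504
t 12.35 p [625.55 115.56 291.18] yaw 100.93 tilt [-0.  0.] F [0.08 0.08 0.46] M [-0.01  0.01 -0.06] w 0.496
  shift in frame at yaw 96.1 : [-164.53  -52.33   -8.82] spin 4.829685482629421
```

View pics/s9c.png

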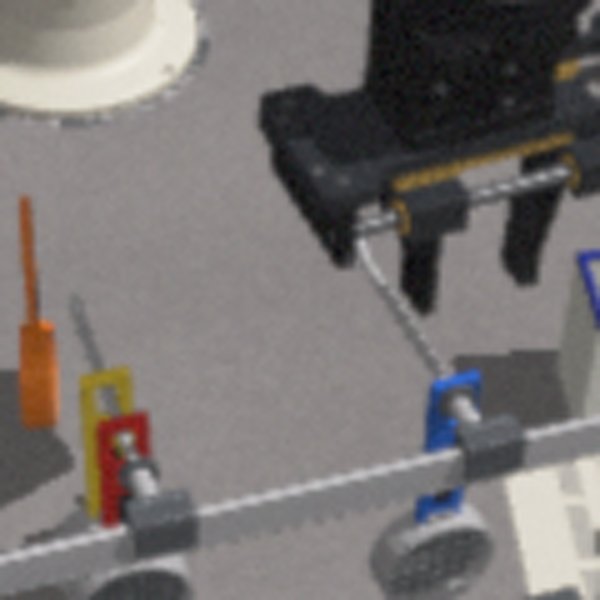

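View pics/w9.png

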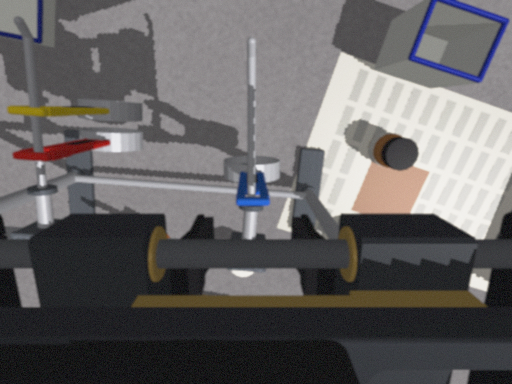

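```bash
python3 -m creep '[[-0.012,-0.006,0,1.6,50],[-0.028,-0.009,0,1.6,50],[-0.032,-0.009,0,1.6,50],[-0.032,-0.009,0,0,50],[-0.032,-0.009,0,0,50],[-0.02,-0.006,0,0,50],[-0.009,-0.003,0,0,50],[0,0,0,0,50]]'| tail -1
python3 -m creep '[[0,0,0,0,50]]'| tail -1
python3 - <<'E'
from h import *
np.set_printoptions(precision=2,suppress=True)
snap("wrist","w10")
im,w=cloud("w10");H,S,V=cv2.split(cv2.cvtColor(im,cv2.COLOR_RGB2HSV))
m=(H>=22)&(H<=35)&(S>130);m[:,:225]=0;m[:,285:]=0;m[:130]=0;m[236:]=0
v,u=np.nonzero(m);print(m.sum(),v.min(),v.max())
for vv in range(v.min(),v.max()+1,3):
    uu=u[v==vv];
    if len(uu): print(vv,uu.min(),uu.max(),w[vv,uu.min()],w[vv,uu.max()],onplane("w10",(uu.min()+uu.max())/2,vv,2,233.))
E
python3 st.py 591 -53.6 300 96.1
```

```text
gripper_width: 0.501
gripper_width: 0.499
643 167 198
167 244 245 [588.51 -63.77 134.84] [588.49 -62.73 134.36] [569.81 -62.78 233.  ]
170 243 264 [588.71 -64.36 150.33] [586.25 -43.5  151.45] [571.31 -56.04 233.  ]
173 242 265 [589.06 -64.91 163.65] [586.42 -43.04 165.05] [573.53 -55.8  233.  ]
176 242 266 [588.77 -64.47 178.22] [586.08 -42.77 179.86] [575.72 -55.19 233.  ]
179 241 267 [588.87 -64.96 190.31] [586.36 -42.33 190.67] [577.96 -54.95 233.  ]
182 240 268 [588.69 -65.39 202.54] [585.92 -42.16 203.69] [580.21 -54.7  233.  ]
185 239 269 [588.59 -65.79 213.46] [586.21 -41.77 212.69] [582.47 -54.46 233.  ]
188 239 269 [588.42 -65.39 223.52] [586.22 -42.29 222.47] [584.74 -54.21 233.  ]
191 238 270 [589.65 -65.84 228.04] [586.19 -42.02 231.39] [587.03 -53.96 233.  ]
194 238 270 [590.82 -65.55 232.19] [588.61 -41.7  230.97] [589.32 -53.71 233.  ]
197 240 269 [593.36 -63.85 230.89] [590.35 -42.37 233.31] [591.59 -53.09 233.  ]
t 13.3 p [596.78 -54.06 292.  ] yaw 96.17 tilt [-0.  0.] F [-0.52  0.73 -0.49] M [-0.02 -0.05 -0.01] w 0.499
  shift in frame at yaw 96.1 : [ 1.07 -5.7  -8.  ] spin 0.06609535578334776
```

View pics/w10.png

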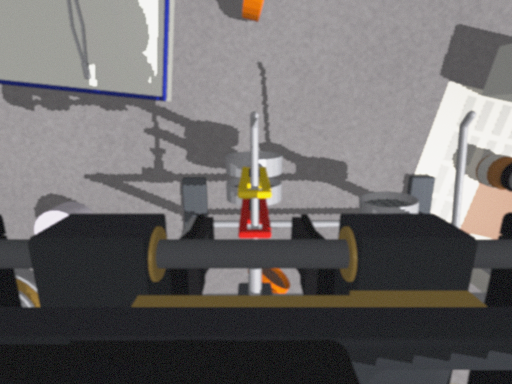

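```bash
python3 -m creep '[[0.0009,-0.0058,0.01,0,50],[0,0,0.02,0,50],[0,0,0.02,0,50],[0,0,0.02,0,50],[0,0,0.01,0,50],[0,0,0,0,50],[0,0,0,0,50]]'| tail -1
python3 st.py 591 -53.9 193 96.1
```

```text
gripper_width: 0.5
t 14.0 p [591.5  -54.03 213.13] yaw 96.2 tilt [ 0. -0.] F [-0.73  0.79  1.01] M [-0.01 -0.08  0.06] w 0.5
  shift in frame at yaw 96.1 : [ 0.19 -0.48 20.13] spin 0.09679616889110135
```

```bash
python3 -m creep '[[0.0002,-0.0005,0.012,0.1,50],[0,0,0.008,0,50],[0,0,0,0,50],[0,0,0,0,50]]'| tail -1
python3 st.py 591 -53.9 193 96.1; python3 -m creep '[[0,0,0,0,40],[0,0,0,0,34],[0,0,0,0,30],[0,0,0,0,25],[0,0,0,0,20],[0,0,0,0,20]]' 15| tail -1
python3 st.py 591 -53.9 193 96.1
```

```text
gripper_width: 0.503
t 14.4 p [590.32 -54.45 192.28] yaw 96.04 tilt [-0. -0.] F [-0.74 -0.44  0.42] M [-0.05 -0.01  0.  ] w 0.503
  shift in frame at yaw 96.1 : [ 0.47  0.73 -0.72] spin -0.05930304511414637
gripper_width: 0.295
t 15.0 p [590.46 -54.32 192.64] yaw 96.05 tilt [ 0. -0.] F [ 0.91 -0.97  0.38] M [-0.01 -0.02 -0.02] w 0.295
  shift in frame at yaw 96.1 : [ 0.36  0.58 -0.36] spin -0.0543723347846839
```

```bash
python3 -m creep '[[0.0003,0,-0.004,0,20],[0,0,-0.004,0,20],[0,0,-0.003,0,20],[0,0,0,0,20],[0,0,0,0,20]]'| tail -1
python3 st.py 
python3 - <<'E'
from h import *
snap("wrist","w11");snap("scene","s11")
a=cv2.imread("pics/w11.png")[140:300,180:340];b=cv2.imread("pics/s11.png")[145:225,205:285]
cv2.imwrite("pics/c11.png",np.hstack([cv2.resize(a,(400,400)),cv2.resize(b,(400,400),interpolation=cv2.INTER_CUBIC)]))
E
```

```text
gripper_width: 0.299
t 15.5 p [590.27 -54.   203.48] yaw 96.03 tilt [-0.  0.] F [ 0.39  0.78 -0.87] M [-0.01  0.06 -0.03] w 0.299
```

View pics/c11.png

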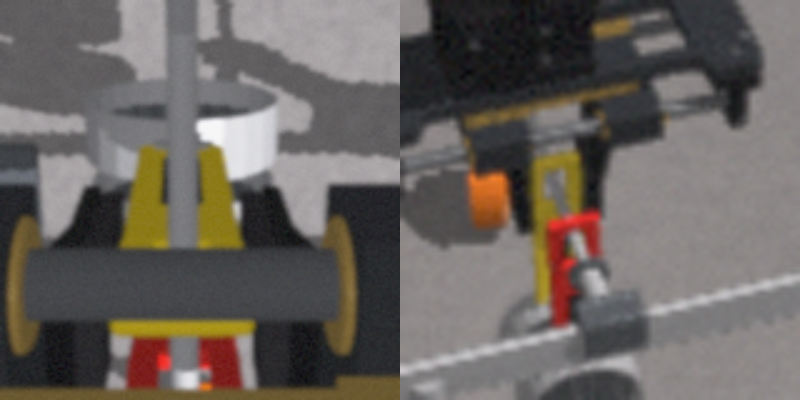

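```bash
python3 -m creep '[[0,-0.006,0,0,20],[0,-0.01,0,0,20],[0,-0.012,0,0,20],[0,-0.01,0,0,20],[0,-0.006,0,0,20],[0,0,0,0,20]]'| tail -1
python3 st.py 490 -64.7 203.6; python3 -m creep '[[0,-0.006,0,0,20],[0,-0.01,0,0,20],[0,-0.01,0,0,20],[0,-0.012,0,0,20],[0,-0.012,0,0,20],[0,-0.006,0,0,20],[0,0,0,0,20],[0,0,0,0,20]]'| tail -1
python3 st.py 470 84.6 203.6 100.87
```

```text
gripper_width: 0.302
t 16.2 p [545.61 -58.79 203.93] yaw 96.04 tilt [0. 0.] F [ 0.18  0.4  -1.7 ] M [-0.05 -0.08 -0.05] w 0.302
  shift in frame at yaw 96.04 : [ -0.03 -55.92   0.33] spin -0.0
gripper_width: 0.299
t 17.0 p [491.13 -64.51 203.75] yaw 96.05 tilt [ 0. -0.] F [-0.65 -0.24 -0.56] M [-0.06 -0.02  0.04] w 0.299
  shift in frame at yaw 100.87 : [150.42   7.37   0.15] spin -4.818807420619027
```

```bash
python3 -m creep '[[0.01,-0.002,0,0,20],[0.025,-0.002,0,0,20],[0.03,-0.002,0,0,20],[0.03,0,0,-1.6,20],[0.03,0,0,-1.6,20],[0.018,0,0,-1.7,20],[0.008,0,0,0,20],[0,0,0,0,20]]'| tail -1
python3 -m creep '[[0,0,0,0,20],[0,0,0,0,20]]'|tail -1
python3 st.py 470 85.2 203.6 100.9
```

```text
gripper_width: 0.296
gripper_width: 0.294
t 18.0 p [466.57  84.01 203.38] yaw 100.87 tilt [-0. -0.] F [-0.16 -0.6  -0.84] M [-0.02 -0.02 -0.01] w 0.294
  shift in frame at yaw 100.9 : [ 0.52  3.59 -0.22] spin -0.03239404872761035
```

```bash
python3 -m creep '[[0.0005,0.008,-0.0002,0,20],[0,0.01,0,0,20],[0,0.01,0,0,20],[0,0.01,0,0,20],[0,0.006,0,0,20],[0,0,0,0,20]]'| tail -1
python3 st.py; python3 -m creep '[[0,0.006,0,0,20],[0,0.006,0,0,20],[0,0.006,0,0,20],[0,0.006,0,0,20],[0,0,0,0,20]]'| tail -1
python3 st.py 580 106.5 203.6
python3 - <<'E'
from h import *
snap("wrist","w12");snap("scene","s12")
a=cv2.imread("pics/w12.png")[140:300,180:340];b=cv2.imread("pics/s12.png")[125:205,250:330]
cv2.imwrite("pics/c12.png",np.hstack([cv2.resize(a,(400,400)),cv2.resize(b,(400,400),interpolation=cv2.INTER_CUBIC)]))
E
```

```text
gripper_width: 0.296
t 18.6 p [510.53  93.65 203.24] yaw 100.92 tilt [-0. -0.] F [-0.24  0.37 -0.58] M [-0.05  0.01  0.03] w 0.296
gripper_width: 0.299
t 19.1 p [533.97  98.28 203.56] yaw 100.94 tilt [0. 0.] F [-0.44  0.29 -0.6 ] M [-0.02  0.01 -0.02] w 0.299
  shift in frame at yaw 100.94 : [-0.66 46.75 -0.04] spin -0.0
```

View pics/c12.png

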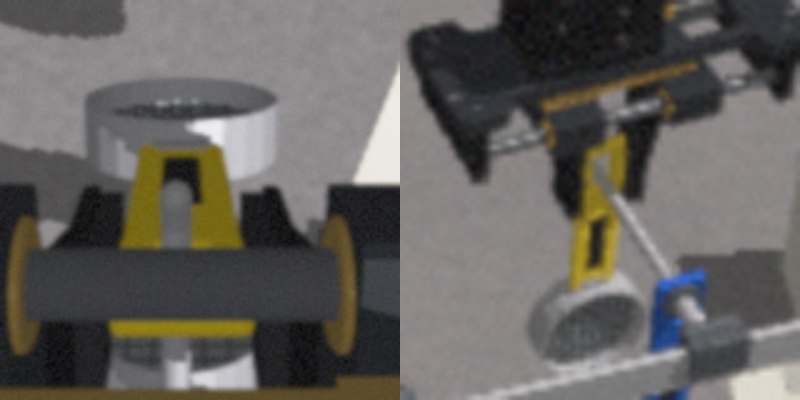

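```bash
python3 -m creep '[[-0.0006,0.006,0,0,20],[0,0.01,0,0,20],[0,0.01,0,0,20],[0,0.01,0,0,20],[0,0.01,0,0,20],[0,0.006,0,0,20],[0,0,0,0,20],[0,0,0,0,20]]'| tail -1
python3 st.py 595 109.5 203.5; python3 -m creep '[[0,0.005,0,0,20],[0,0.004,0,0,20],[0,0,0.004,0,20],[0,0,0.004,0,20],[0,0,0,0,20],[0,0,0,0,20]]'| tail -1
python3 st.py 595 109.5 192.6
python3 - <<'E'
from h import *
snap("wrist","w13");snap("scene","s13")
a=cv2.imread("pics/w13.png")[140:300,180:340];b=cv2.imread("pics/s13.png")[125:205,250:330]
cv2.imwrite("pics/c13.png",np.hstack([cv2.resize(a,(400,400)),cv2.resize(b,(400,400),interpolation=cv2.INTER_CUBIC)]))
E
```

```text
gripper_width: 0.298
t 20.0 p [584.2  107.27 203.34] yaw 100.93 tilt [-0. -0.] F [-0.19  0.18 -1.35] M [-0.03  0.01  0.  ] w 0.298
  shift in frame at yaw 100.93 : [ 0.14 11.02 -0.16] spin -0.0
gripper_width: 0.297
t 20.6 p [592.99 108.94 195.41] yaw 100.94 tilt [-0. -0.] F [ 0.06  0.06 -1.3 ] M [-0.06 -0.04 -0.01] w 0.297
  shift in frame at yaw 100.94 : [0.17 2.08 2.81] spin -0.0
```

View pics/c13.png

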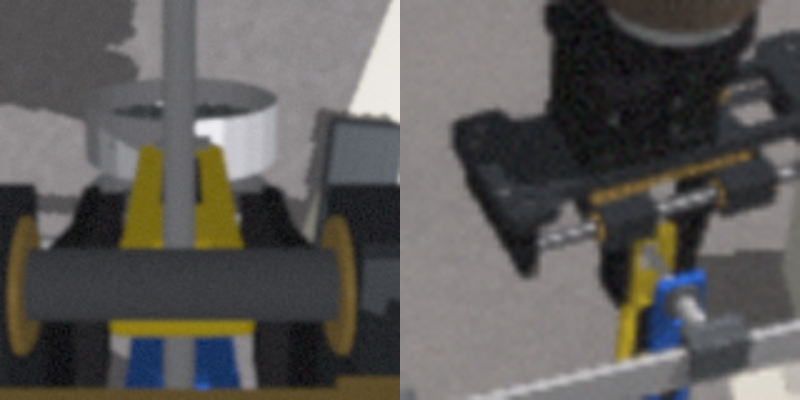

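```bash
python3 -m creep '[[0,0.002,0.001,0,20],[0,0,0.001,0,20],[0,0,0,0,20]]'| tail -1
python3 st.py 595 109.5 192.6; python3 -m creep '[[0,0,0.001,0,20],[0,0,0,0,20]]'| tail -1; python3 st.py
```

```text
gripper_width: 0.299
t 21.0 p [595.09 109.42 193.44] yaw 100.94 tilt [-0. -0.] F [ 0.44  0.85 -0.5 ] M [ 0.01 -0.05 -0.01] w 0.299
  shift in frame at yaw 100.94 : [ 0.1  -0.07  0.84] spin -0.0
gripper_width: 0.296
t 21.2 p [595.24 109.44 192.73] yaw 100.95 tilt [ 0. -0.] F [ 0.12 -0.07 -0.36] M [ 0.   -0.06 -0.02] w 0.296
```

```bash
python3 -m creep '[[0,0,0.0004,0,20],[0,0,0,0,20]]'| tail -1; python3 st.py; python3 -m creep '[[0,0,0,0,32],[0,0,0,0,36],[0,0,0,0,45],[0,0,0,0,50],[0,0,0,0,50]]'| tail -1; python3 st.py
python3 -m creep '[[0,0,-0.005,0,50],[0,0,-0.02,0,50],[0,0,-0.03,0,50],[0,0,-0.03,0,50],[0,0,-0.01,0,50],[0,0,0,0,50]]'| tail -1
python3 - <<'E'
from h import *
snap("scene","s14");snap("wrist","w14")
a=cv2.imread("pics/w14.png")[:300];b=cv2.imread("pics/s14.png")[105:225,215:335]
cv2.imwrite("pics/c14.png",np.hstack([cv2.resize(a,(400,300)),cv2.resize(b,(400,300),interpolation=cv2.INTER_CUBIC)]))
E
python3 st.py 625 -50.4 290 96.1
```

```text
gripper_width: 0.3
t 21.4 p [595.29 109.42 192.6 ] yaw 100.95 tilt [0. 0.] F [0.23 0.51 0.64] M [-0.01  0.1   0.01] w 0.3
gripper_width: 0.481
t 21.9 p [595.17 109.44 192.22] yaw 100.94 tilt [-0. -0.] F [-0.64  0.06 -0.29] M [-0.04 -0.04  0.01] w 0.481
gripper_width: 0.499
t 22.6 p [594.49 109.4  286.05] yaw 100.93 tilt [-0.  0.] F [-0.17 -0.31 -0.21] M [0.03 0.02 0.05] w 0.503
  shift in frame at yaw 96.1 : [-162.14   13.36   -3.95] spin 4.827924529435605
```

View pics/c14.png

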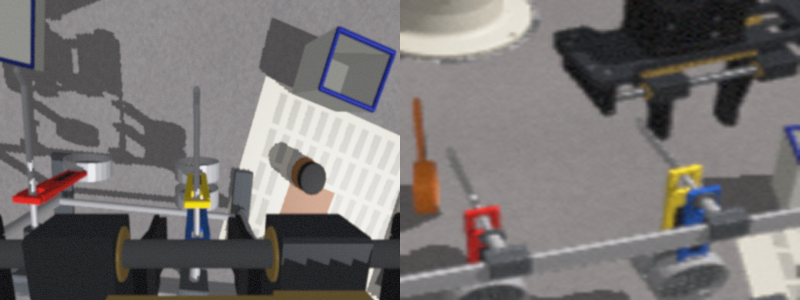

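```bash
python3 -m creep '[[-0.012,0.004,0,1.6,50],[-0.028,0.001,0,1.6,50],[-0.032,0.001,0,1.6,50],[-0.032,0.001,0,0,50],[-0.03,0.001,0,0,50],[-0.019,0,0,0,50],[-0.009,0,0,0,50],[0,0,0,0,50]]'| tail -1
python3 -m creep '[[0,0,0,0,50]]'| tail -1
python3 - <<'E'
from h import *
np.set_printoptions(precision=2,suppress=True)
snap("wrist","w15")
im,w=cloud("w15");H,S,V=cv2.split(cv2.cvtColor(im,cv2.COLOR_RGB2HSV))
m=((H>=172)|(H<=4))&(S>130);m[:,:225]=0;m[:,285:]=0;m[:130]=0;m[236:]=0
v,u=np.nonzero(m);print(m.sum(),v.min(),v.max())
for vv in range(v.min(),v.max()+1,3):
    uu=u[v==vv];
    if len(uu): print(vv,uu.min(),uu.max(),w[vv,uu.min()],w[vv,uu.max()],onplane("w15",(uu.min()+uu.max())/2,vv,2,233.))
E
python3 st.py 625 -50.4 213 96.1
```

```text
gripper_width: 0.501
gripper_width: 0.499
681 173 205
173 242 262 [620.61 -60.38 136.99] [618.32 -39.9  137.41] [599.62 -52.23 233.  ]
176 241 263 [620.86 -60.91 150.6 ] [618.31 -39.35 151.67] [601.79 -52.   233.  ]
179 241 263 [620.8  -60.45 163.9 ] [618.56 -39.75 164.02] [603.98 -51.77 233.  ]
182 240 264 [621.18 -60.95 174.77] [618.45 -39.28 176.46] [606.17 -51.53 233.  ]
185 239 265 [620.95 -61.38 187.19] [618.42 -38.83 187.61] [608.38 -51.29 233.  ]
188 239 265 [620.65 -60.93 198.59] [618.47 -39.25 198.01] [610.6  -51.06 233.  ]
191 238 266 [620.75 -61.34 208.01] [618.61 -38.78 206.96] [612.83 -50.82 233.  ]
194 236 268 [620.79 -62.49 217.25] [617.76 -37.84 218.61] [615.07 -50.58 233.  ]
197 236 269 [620.81 -62.08 225.39] [618.79 -37.18 223.17] [617.28 -49.97 233.  ]
200 236 268 [621.54 -61.74 230.68] [619.02 -38.3  230.68] [619.58 -50.09 233.  ]
203 235 269 [624.01 -62.26 230.4 ] [621.05 -37.34 231.3 ] [621.86 -49.85 233.  ]
t 23.55 p [623.74 -49.29 286.85] yaw 96.17 tilt [-0.  0.] F [ 0.15  0.54 -0.41] M [-0.03 -0.06  0.01] w 0.5
  shift in frame at yaw 96.1 : [-1.24  1.13 73.85] spin 0.06605329814976248
```

View pics/w15.png

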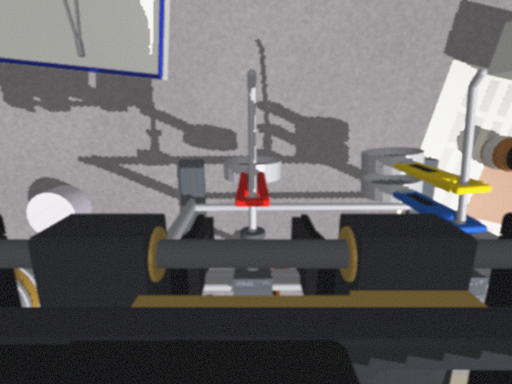

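```bash
python3 -m creep '[[-0.0009,-0.0008,0.01,0,50],[0,0,0.02,0,50],[0,0,0.02,0,50],[0,0,0.015,0,50],[0,0,0.008,0,50],[0,0,0,0,50],[0,0,0,0,50]]'| tail -1
python3 st.py 623 -50.3 193 96.1
```

```text
gripper_width: 0.499
t 24.25 p [623.45 -50.56 214.75] yaw 96.18 tilt [ 0. -0.] F [0.16 0.05 0.56] M [-0.02  0.01  0.05] w 0.499
  shift in frame at yaw 96.1 : [ 0.31 -0.42 21.75] spin 0.08211913937815508
```

```bash
python3 -m creep '[[0.0003,-0.0004,0.013,0.1,50],[0,0,0.008,0,50],[0,0,0,0,50],[0,0,0,0,50]]'| tail -1
python3 st.py 623 -50.4 193 96.1; python3 -m creep '[[0,0,0,0,40],[0,0,0,0,34],[0,0,0,0,30],[0,0,0,0,25],[0,0,0,0,20],[0,0,0,0,20]]' 15| tail -1
python3 st.py 623 -50.4 193 96.1
```

```text
gripper_width: 0.501
t 24.65 p [622.62 -50.74 192.96] yaw 96.04 tilt [-0. -0.] F [-0.28 -0.18  0.73] M [-0.01 -0.04  0.07] w 0.501
  shift in frame at yaw 96.1 : [ 0.3   0.41 -0.04] spin -0.057206530736047145
gripper_width: 0.298
t 25.25 p [622.82 -50.63 193.47] yaw 96.04 tilt [ 0. -0.] F [-0.47 -0.1   1.27] M [ 0.05 -0.01  0.03] w 0.298
  shift in frame at yaw 96.1 : [0.21 0.2  0.47] spin -0.05652984818320993
```

```bash
python3 -m creep '[[0,0,-0.004,0,20],[0,0,-0.004,0,20],[0,0,-0.003,0,20],[0,0,0,0,20],[0,0,0,0,20]]'| tail -1
python3 st.py 
python3 - <<'E'
from h import *
snap("wrist","w16");snap("scene","s16")
a=cv2.imread("pics/w16.png")[140:300,180:340];b=cv2.imread("pics/s16.png")[145:225,205:285]
cv2.imwrite("pics/c16.png",np.hstack([cv2.resize(a,(400,400)),cv2.resize(b,(400,400),interpolation=cv2.INTER_CUBIC)]))
E
```

```text
gripper_width: 0.296
t 25.75 p [622.61 -50.6  204.29] yaw 96.04 tilt [0. 0.] F [-0.38  0.14 -0.76] M [-0.02 -0.02 -0.02] w 0.296
```

View pics/c16.png

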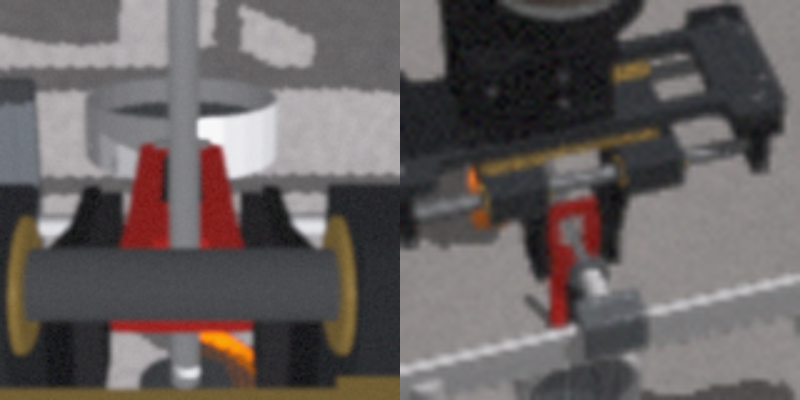

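```bash
python3 -m creep '[[0.0003,-0.006,0,0,20],[0,-0.01,0,0,20],[0,-0.013,0,0,20],[0,-0.013,0,0,20],[0,-0.01,0,0,20],[0,-0.006,0,0,20],[0,0,0,0,20]]'| tail -1
python3 st.py 480 -65.8 204.3; python3 -m creep '[[0,-0.006,0,0,20],[0,-0.01,0,0,20],[0,-0.013,0,0,20],[0,-0.013,0,0,20],[0,-0.013,0,0,20],[0,-0.013,0,0,20],[0,-0.008,0,0,20],[0,0,0,0,20]]'| tail -1
python3 st.py 450 303 300 
```

```text
gripper_width: 0.299
t 26.55 p [564.2  -56.53 204.66] yaw 96.04 tilt [0. 0.] F [ 0.19 -0.51 -1.11] M [ 0.01 -0.09 -0.04] w 0.299
  shift in frame at yaw 96.04 : [ -0.36 -84.71   0.36] spin -0.0
gripper_width: 0.297
t 27.35 p [488.28 -64.58 204.62] yaw 96.04 tilt [0. 0.] F [ 0.71  0.51 -0.47] M [ 0.06 -0.02 -0.02] w 0.297
  shift in frame at yaw 96.04 : [369.56   0.62 -95.38] spin -0.0
```

```bash
python3 - <<'E'
from h import *
np.set_printoptions(precision=1,suppress=True)
for f,roi in(("t0",(235,295,100,170)),("s0",(145,200,320,370)),("w14",(0,150,380,512)),("w9",(0,110,390,512)),("s16",(145,200,320,370))):
    im,w=cloud(f);H,S,V=cv2.split(cv2.cvtColor(im,cv2.COLOR_RGB2HSV))
    m=((H>105)&(H<135)&(S>110)).astype(np.uint8);k=np.zeros_like(m);k[roi[0]:roi[1],roi[2]:roi[3]]=1;m&=k
    n,l,s,_=cv2.connectedComponentsWithStats(m);i=1+s[1:,4].argmax();m=l==i
    v,u=np.nonzero(m);pp=np.array([onplane(f,a,b,2,98.)[:2] for a,b in zip(u,v)],np.float32)
    print(f,m.sum(),s[i],cv2.minAreaRect(pp),"z",np.nanmedian(w[m][:,2]))
E
```

```text
t0 268 [115 250  36  28 268] ((450.260009765625, 303.2904357910156), (87.29851531982422, 65.10409545898438), 83.17656707763672) z 99.23862035124839
s0 103 [331 154  32  16 103] ((446.4634094238281, 306.9736022949219), (85.79928588867188, 66.2950439453125), 84.63639068603516) z 101.2241882924136
w14 1421 [ 408   27   99   85 1421] ((447.5517883300781, 304.0945739746094), (86.60250854492188, 66.10943603515625), 84.5382308959961) z 99.64102642236654
w9 1414 [ 409    0  100   82 1414] ((447.5751647949219, 304.0571594238281), (86.5823974609375, 66.30680084228516), 84.5251693725586) z 99.62484277979176
s16 99 [331 154  31  16  99] ((446.4634094238281, 306.9736022949219), (85.79928588867188, 66.2950439453125), 84.63639068603516) z 102.3070530045551
```

```bash
python3 -m creep '[[0,0,-0.01,3.8,20],[0,0,-0.02,3.9,20],[0.01,0,-0.02,3.95,20],[0.025,-0.006,-0.012,0,20],[0.033,-0.008,0,0,20],[0.033,-0.008,0,0,20],[0.033,-0.008,0,0,20],[0.033,-0.008,0,0,20]]' | tail -1
python3 st.py 448 304 267 84.4;  python3 -m creep '[[0.033,-0.007,0,0,20],[0.033,-0.007,0,0,20],[0.033,-0.007,0,0,20],[0.033,-0.007,0,0,20],[0.03,-0.006,0,0,20],[0.02,-0.003,0,0,20],[0.01,0,0,0,20],[0,0,0,0,20]]' | tail -1
python3 -m creep '[[0,0,0,0,20]]' | tail -1
python3 st.py 448 304 267 84.4
```

```text
gripper_width: 0.294
t 28.15 p [467.32 107.02 266.48] yaw 84.39 tilt [0. 0.] F [0.9  0.38 0.04] M [-0.06 -0.14 -0.  ] w 0.294
  shift in frame at yaw 84.4 : [194.16 -38.45  -0.52] spin -0.010119298025631612
gripper_width: 0.296
gripper_width: 0.296
t 29.05 p [449.28 299.44 266.1 ] yaw 84.35 tilt [-0. -0.] F [ 0.43  0.93 -0.83] M [-0.04 -0.05 -0.  ] w 0.296
  shift in frame at yaw 84.4 : [ 4.42 -1.71 -0.9 ] spin -0.04803252432541992
```

```bash
python3 -m creep '[[0.0044,-0.0017,0,0,20],[0,0,0,0,20],[0,0,0,0,20]]' | tail -1
python3 st.py 448 304 267 84.4
python3 - <<'E'
from h import *
snap("wrist","w17");snap("scene","s17");snap("top","t17")
a=cv2.imread("pics/w17.png");b=cv2.imread("pics/s17.png")[85:205,270:390]
cv2.imwrite("pics/c17.png",np.hstack([cv2.resize(a,(400,300)),cv2.resize(b,(400,300),interpolation=cv2.INTER_CUBIC)]))
E
```

```text
gripper_width: 0.293
t 29.35 p [447.97 304.28 266.44] yaw 84.35 tilt [0. 0.] F [ 0.64 -0.82 -1.  ] M [-0.08  0.03 -0.03] w 0.293
  shift in frame at yaw 84.4 : [-0.27  0.06 -0.56] spin -0.045291765051898115
```

View pics/c17.png

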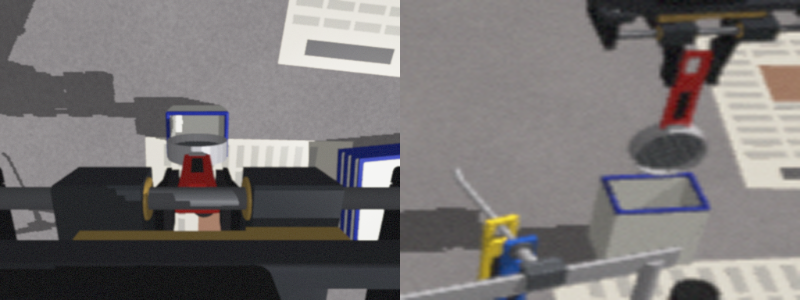

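```bash
python3 - <<'E'
from h import *
np.set_printoptions(precision=1,suppress=True)
o=manip.get_obs();R=np.array(o["tool_rot"]);p=np.array(o["position"])
for f in("s17","w17"):
    im,w=cloud(f);H,S,V=cv2.split(cv2.cvtColor(im,cv2.COLOR_RGB2HSV))
    q=(w-p)@R
    near=(abs(q[...,0])<40)&(abs(q[...,1])<40)
    fr=near&(w[...,2]>125)&(w[...,2]<210)&(S<60)
    print(f,"frame",fr.sum(),np.percentile(q[fr],[2,50,98],axis=0))
    rd=near&((H>172)|(H<4))&(S>130)
    for lo,hi in((-40,-10),(-10,15),(15,40),(40,80)):
        k=rd&(q[...,2]>lo)&(q[...,2]<hi)
        if k.sum()>5: print("  red",lo,hi,k.sum(),np.percentile(q[k],[3,50,97],axis=0)[:, :2].round(1).tolist())
E
```

```text
s17 frame 392 [[-30.1  -7.7  61.8]
 [  0.7   2.5  95.9]
 [ 32.5  11.9 127.2]]
  red -40 -10 51 [[-12.0, -0.3], [8.4, 3.1], [15.4, 10.1]]
  red -10 15 65 [[-10.8, 1.0], [0.7, 3.3], [13.1, 7.5]]
  red 15 40 37 [[-10.2, 0.9], [-4.2, 4.2], [10.9, 6.6]]
  red 40 80 35 [[-11.0, 0.8], [-2.6, 3.5], [11.2, 6.3]]
w17 frame 2374 [[-31.  -10.3  62.8]
 [ -0.4  -4.1  80.1]
 [ 30.5   8.6 129.7]]
  red -40 -10 313 [[-12.2, -3.5], [0.6, 0.1], [11.8, 1.7]]
  red -10 15 758 [[-11.9, -3.7], [-0.3, -3.2], [11.1, -1.8]]
  red 15 40 269 [[-11.6, -3.7], [4.1, -3.3], [10.9, -2.7]]
  red 40 80 197 [[-11.8, -3.7], [-1.1, -3.3], [10.6, -2.8]]
```

```bash
python3 -m creep '[[-0.0003,0,0.01,0,20],[0,0,0.015,0,20],[0,0,0.012,0,20],[0,0,0.008,0,20],[0,0,0.008,0,20],[0,0,0.004,0,20],[0,0,0,0,20]]' | tail -1
python3 st.py 448 304 145 84.4;  python3 -m creep '[[0,0,0.006,0,20],[0,0,0.01,0,20],[0,0,0.01,0,20],[0,0,0.01,0,20],[0,0,0.006,0,20],[0,0,0,0,20],[0,0,0,0,20]]' | tail -1
python3 st.py 448 304 145 84.4
```

```text
gripper_width: 0.294
t 30.2 p [447.73 304.32 208.68] yaw 84.39 tilt [-0. -0.] F [-0.06 -2.1  -0.51] M [-0.05 -0.01 -0.  ] w 0.294
  shift in frame at yaw 84.4 : [-0.29  0.3  63.68] spin -0.008891539365565434
gripper_width: 0.292
t 30.9 p [448.03 304.54 167.24] yaw 84.4 tilt [ 0. -0.] F [-0.18  0.69 -0.61] M [-0.03  0.    0.  ] w 0.292
  shift in frame at yaw 84.4 : [-0.54  0.02 22.24] spin 2.6561128419259355e-06
```

```bash
python3 -m creep '[[0,0,0.006,0,20],[0,0,0.008,0,20],[0,0,0.006,0,20],[0,0,0.003,0,20],[0,0,0,0,20],[0,0,0,0,20]]' | tail -1
python3 st.py 448 304 136 84.4;  python3 -m creep '[[0,0,0.002,0,20],[0,0,0.002,0,20],[0,0,0,0,20]]' | tail -1
python3 st.py 448 304 136 84.4
```

```text
gripper_width: 0.296
t 31.5 p [447.98 304.57 144.28] yaw 84.4 tilt [0. 0.] F [ 0.32  0.66 -1.19] M [-0.04 -0.03  0.06] w 0.296
  shift in frame at yaw 84.4 : [-0.56  0.07  8.28] spin -0.0014439002384392771
gripper_width: 0.302
t 31.8 p [447.73 304.34 140.01] yaw 84.39 tilt [-0. -0.] F [ 0.05 -1.21 -1.38] M [ 0.   -0.    0.02] w 0.302
  shift in frame at yaw 84.4 : [-0.31  0.3   4.01] spin -0.014303117956077598
```

```bash
python3 -m creep '[[0,0,0.0015,0,20],[0,0,0.0015,0,20],[0,0,0,0,20]]' | tail -1
python3 st.py;  python3 -m creep '[[0,0,0.001,0,20],[0,0,0,0,20]]' | tail -1
python3 st.py;python3 -m creep '[[0,0,0.001,0,20],[0,0,0,0,20]]' | tail -1
python3 st.py
```

```text
gripper_width: 0.297
t 32.1 p [447.73 304.35 136.98] yaw 84.39 tilt [-0. -0.] F [-0.26 -0.32 -0.77] M [-0.01 -0.03  0.02] w 0.297
gripper_width: 0.293
t 32.3 p [447.81 304.45 136.12] yaw 84.39 tilt [-0. -0.] F [-0.05  0.62 -1.22] M [-0.08 -0.06 -0.09] w 0.293
gripper_width: 0.297
t 32.5 p [448.04 304.6  135.52] yaw 84.4 tilt [0. 0.] F [0.49 0.3  0.23] M [-0.04  0.03 -0.04] w 0.297
```

```bash
python3 -m creep '[[0,0,0.0007,0,20],[0,0,0,0,20]]' | tail -1
python3 st.py
python3 - <<'E'
from h import *
snap("scene","s18")
b=cv2.imread("pics/s18.png")[95:205,290:400]
cv2.imwrite("pics/c18.png",cv2.resize(b,(550,550),interpolation=cv2.INTER_CUBIC))
E
```

```text
gripper_width: 0.297
t 32.7 p [448.3  304.7  135.47] yaw 84.41 tilt [0. 0.] F [-0.85 -1.12  5.35] M [-0.27  0.23  0.  ] w 0.297
```

View pics/c18.png

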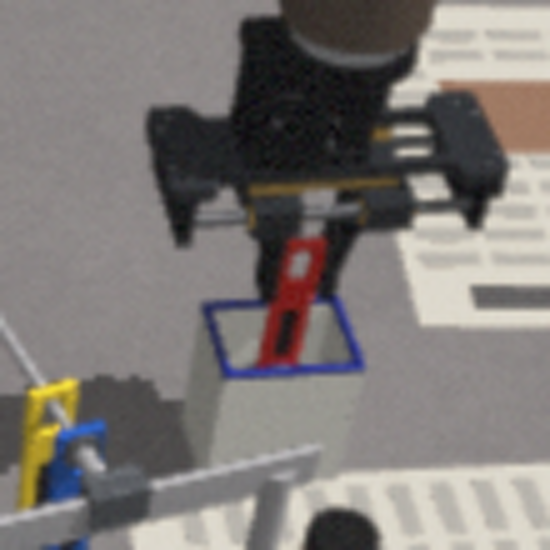

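```bash
python3 -m creep '[[0,0,-0.0006,0,20],[0,0,0,0,30],[0,0,0,0,31],[0,0,0,0,32],[0,0,0,0,32.5],[0,0,0,0,33],[0,0,0,0,33]]' 3| tail -1
python3 st.py
python3 - <<'E'
from h import *
snap("scene","s19");snap("wrist","w19")
a=cv2.imread("pics/w19.png")[140:300,180:340];b=cv2.imread("pics/s19.png")[120:190,310:380]
cv2.imwrite("pics/c19.png",np.hstack([cv2.resize(a,(400,400)),cv2.resize(b,(400,400),interpolation=cv2.INTER_CUBIC)]))
E
```

```text
gripper_width: 0.327
t 33.45 p [447.78 304.42 134.94] yaw 84.39 tilt [-0. -0.] F [-0.03 -0.1  -0.64] M [-0.01 -0.02  0.04] w 0.327
```

View pics/c19.png

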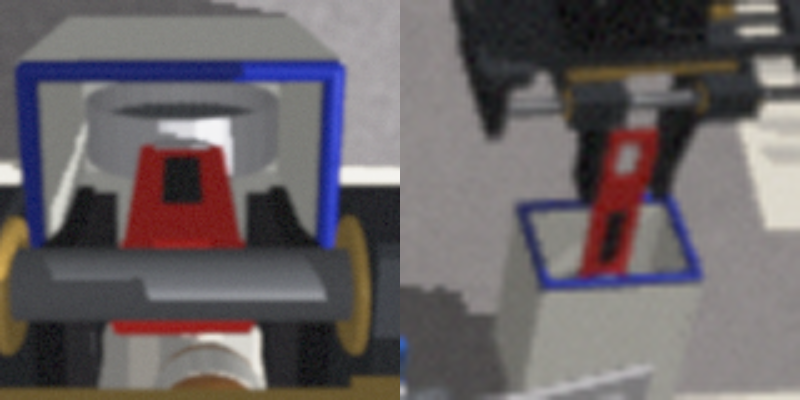

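```bash
python3 -m creep '[[0,0,0,0,34],[0,0,0,0,35],[0,0,0,0,36],[0,0,0,0,37],[0,0,0,0,38],[0,0,0,0,39],[0,0,0,0,40],[0,0,0,0,40]]' 3| tail -1
python3 st.py
python3 - <<'E'
from h import *
snap("scene","s20");snap("wrist","w20")
a=cv2.imread("pics/w20.png")[140:300,180:340];b=cv2.imread("pics/s20.png")[120:190,310:380]
cv2.imwrite("pics/c20.png",np.hstack([cv2.resize(a,(400,400)),cv2.resize(b,(400,400),interpolation=cv2.INTER_CUBIC)]))
E
```

```text
gripper_width: 0.398
t 34.35 p [447.86 304.47 135.15] yaw 84.39 tilt [-0.  0.] F [ 0.35 -0.43 -0.02] M [-0.09 -0.01 -0.03] w 0.398
```

View pics/c20.png

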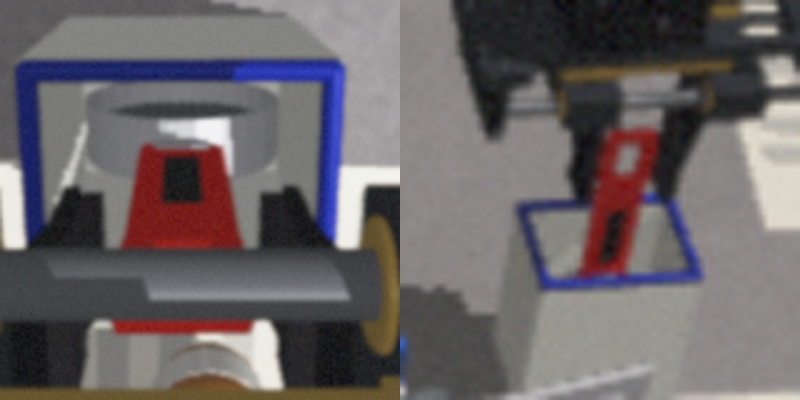

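```bash
python3 -m creep '[[0,0,0,0,43],[0,0,0,0,46],[0,0,0,0,49],[0,0,0,0,52],[0,0,0,0,56],[0,0,0,0,60],[0,0,0,0,60],[0,0,0,0,60]]' 3| tail -1
python3 -m creep '[[0,0,0,0,60],[0,0,0,0,60],[0,0,0,0,60],[0,0,0,0,60],[0,0,0,0,60]]' 3| tail -1
python3 st.py
python3 - <<'E'
from h import *
snap("scene","s21");snap("wrist","w21")
a=cv2.imread("pics/w21.png")[140:300,180:340];b=cv2.imread("pics/s21.png")[120:190,310:380]
cv2.imwrite("pics/c21.png",np.hstack([cv2.resize(a,(400,400)),cv2.resize(b,(400,400),interpolation=cv2.INTER_CUBIC)]))
E
```

```text
gripper_width: 0.599
gripper_width: 0.6
t 35.75 p [447.86 304.46 135.15] yaw 84.39 tilt [-0. -0.] F [ 0.32  0.84 -0.16] M [-0.04 -0.07  0.01] w 0.6
```

View pics/c21.png

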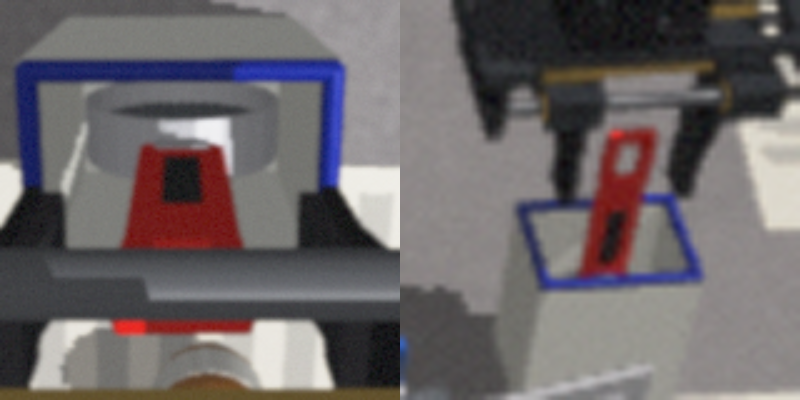

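```bash
python3 -m creep '[[0,0,-0.008,0,60],[0,0,-0.02,0,60],[0,0,-0.03,0,60],[0,0,-0.03,0,60],[0,0,-0.03,0,60],[0,0,-0.03,0,60],[0,0,-0.015,0,60],[0,0,0,0,60]]' | tail -1
python3 -m creep '[[0,-0.02,0,0,60],[0,-0.04,0,0,60],[0,-0.04,0,0,60],[0,-0.02,0,0,60],[0,0,0,0,60],[0,0,0,0,60]]' | tail -1
python3 st.py
python3 - <<'E'
from h import *
snap("scene","s22");snap("top","t22")
a=cv2.imread("pics/t22.png");b=cv2.imread("pics/s22.png")
cv2.imwrite("pics/c22.png",np.hstack([cv2.resize(a,(400,300)),cv2.resize(b,(400,300))]))
b=b[110:230,190:400]
cv2.imwrite("pics/c22b.png",cv2.resize(b,None,fx=3.8,fy=4,interpolation=cv2.INTER_CUBIC))
E
```

```text
gripper_width: 0.6
gripper_width: 0.601
t 37.25 p [328.2  316.08 297.72] yaw 84.45 tilt [-0. -0.] F [-0.3  -0.51 -0.86] M [ 0.02 -0.05  0.  ] w 0.601
```

View pics/c22.png

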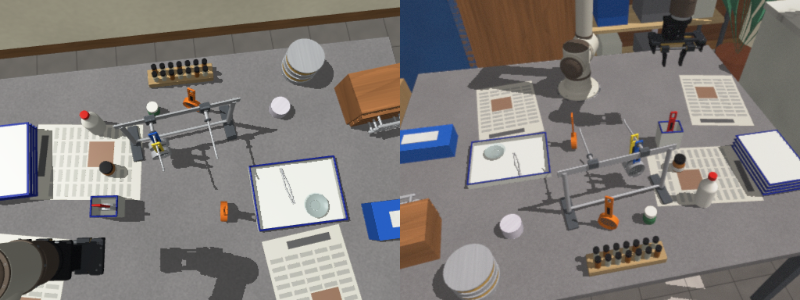

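View pics/c22b.png

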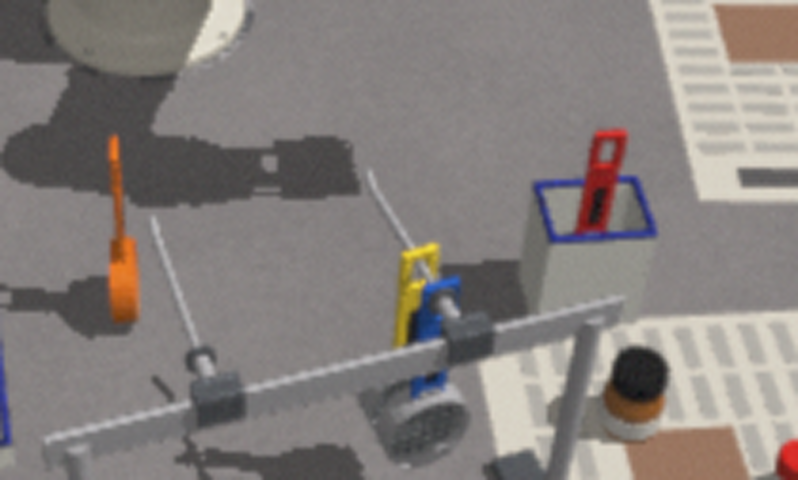

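```bash
python3 -m creep '[[0,0,0,0,60],[0,0,0,0,60],[0,0,0,0,60],[0,0,0,0,60],[0,0,0,0,60],[0,0,0,0,60],[0,0,0,0,60],[0,0,0,0,60]]' | tail -1
python3 - <<'E'
from h import *
np.set_printoptions(precision=1,suppress=True)
snap("scene","s23");snap("top","t23")
for f in("s22","s23","t23"):
    im,w=cloud(f);H,S,V=cv2.split(cv2.cvtColor(im,cv2.COLOR_RGB2HSV))
    for n,lo,hi in(("red",172,4),("yel",22,35),("blue",100,125)):
        m=((H>=lo)|(H<=hi)) if lo>hi else (H>=lo)&(H<=hi)
        m&=(S>130)&(w[...,2]>115)&(w[...,2]<250)
        if n=="red": m&=(w[...,1]>250)&(w[...,0]<520)
        else: m&=(abs(w[...,1]-112)<40)&(w[...,0]>560)
        q=w[m];print(f,n,m.sum(),np.percentile(q,[3,50,97],axis=0).tolist() and np.percentile(q,[3,50,97],axis=0).round(1).tolist())
# bystanders
for a,b in(("t0","t23"),("s0","s23")):
    A=cv2.imread(f"pics/{a}.png");B=cv2.imread(f"pics/{b}.png")
    for nm,c in dict(orange=(5,16,180),).items():
        for X in(A,B):
            h=cv2.cvtColor(X,cv2.COLOR_BGR2HSV);m=((h[...,0]>c[0])&(h[...,0]<c[1])&(h[...,1]>c[2])&(h[...,2]>120)).astype(np.uint8)
            n,l,s,ce=cv2.connectedComponentsWithStats(m);print(a,b,nm,[(ce[i].round(1).tolist(),int(s[i,4])) for i in range(1,n) if s[i,4]>40])
E
python3 st.py
```

```text
gripper_width: 0.601
s22 red 101 [[447.9, 293.8, 117.5], [451.3, 304.7, 143.0], [454.8, 316.3, 176.3]]
s22 yel 123 [[595.2, 99.0, 156.2], [599.7, 105.4, 203.2], [603.4, 122.3, 234.8]]
s22 blue 89 [[625.2, 104.9, 138.9], [630.4, 111.7, 201.4], [633.6, 128.6, 235.0]]
s23 red 107 [[448.7, 293.5, 117.4], [451.7, 305.3, 144.1], [454.7, 316.4, 176.4]]
s23 yel 123 [[594.2, 99.1, 157.5], [600.0, 105.5, 203.1], [602.9, 122.2, 234.5]]
s23 blue 92 [[624.8, 104.7, 138.8], [630.7, 111.6, 201.3], [633.2, 129.0, 234.8]]
t23 red 58 [[445.9, 290.7, 121.6], [448.7, 298.3, 172.1], [452.9, 314.0, 176.6]]
t23 yel 95 [[592.2, 96.5, 140.0], [595.7, 104.2, 204.7], [601.3, 119.3, 232.4]]
t23 blue 92 [[622.9, 102.5, 150.9], [626.5, 110.2, 209.1], [630.3, 124.9, 233.3]]
t0 t23 orange [([244.3, 130.1], 99), ([286.5, 270.1], 214)]
t0 t23 orange [([244.3, 130.1], 99), ([286.5, 270.1], 214)]
s0 s23 orange [([222.0, 179.1], 116), ([268.5, 270.9], 258)]
s0 s23 orange [([222.0, 179.0], 114), ([268.2, 270.9], 272), ([262.8, 289.0], 49)]
t 38.25 p [328.42 316.21 298.2 ] yaw 84.39 tilt [0. 0.] F [-0.44 -0.62  0.43] M [-0.03 -0.11 -0.  ] w 0.602
```

```bash
python3 -c "
from workcell import manip
print(manip.job_done())"
```

```text
the job is handed in; nothing more can be done
None
```

The job is done and handed in at about 38 s. The blue and yellow sieves hang on the spare hook, and the red fine sieve stands handle up on the bottom of the pot.

**What I did**
- **Blue (coarse):** I found the spare rod about 0.085 rad off square, with both fixed cameras agreeing. I slid blue back along the rod's own line until it touched the flange at about 4 N, then lowered it onto the rod and let go.
- **Yellow (medium):** I hung it about 32 mm in front of blue.
- **Red (fine):** I set it down until I felt the pot floor at about 5.4 N, then opened the fingers slowly.

**Last checks**
- Two scene pictures one second apart, and a top view, show all three sieves where I left them, with the gripper clear of everything.
- Both orange look-alikes are where they were at the start. I checked the other bystanders only by eye, and saw nothing out of place.
- The highest force I read during contact was about 7–8 N: about 6 N up and 4 N sideways on the crowded hook during the first grasp. The tool had ended up about 4 mm off, so I corrected it before lifting. I only read forces at the end of each move, so short peaks in between are not known.

**What disagreed**
- Red stands upright on its own and does not lean on the rim, as the description said it would. It stayed steady while I watched.
- The cameras differed by up to about 4 mm on the positions of the spare rod and the pot. I corrected the rod line with the robot's own contact positions, and took a position between the views for the pot.

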